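Slide the pepper mill home under the bare hook

ROBOT

A 6-joint arm with a two-finger parallel gripper is mounted at the origin on the work surface. World frame = base frame: x ahead of the robot, y to its left, z up, the work surface at z = 0. Lengths are in m, angles in rad, forces in N, time in s.
With the tool pointing down it reaches from about 0.375 to 0.925 m from the base axis. Payload 5.7 kg.
Tool frame: the origin (TCP) lies midway between the tips of the shut fingers; the grasp point (between the pads) lies 19 mm behind it; z points along the fingers, x is the direction in which the jaws open and shut, and the axes are right-handed (so a half turn about z gives the same grasp; the last joint's range is limited). The gripper opens to 88 mm and grips with 3 to 60 N. Pads are 20 mm wide; open, the fingers measure 115 mm over their backs; the gripper's body (75 mm by 178 mm) begins 61 mm behind the grasp point.
Start: joints at [1.098, 0.359, 1.51, -0, 1.272, -0.115], TCP at [0.21, 0.562, 0.184] pointing down, gripper open.
Joint ranges: [-2.97, 2.97], [-1.01, 2.36], [0.21, 2.38], [-0.96, 4.11], [0.2, 2.71], [-2.98, 2.98]. Speed limits (rad/s): [2.39, 2.39, 3.14, 3.14, 3.14, 3.14].

INTERFACE

Orientations are given as a unit quaternion [x, y, z, w].
In Python, from bench import move_ptp, servo_line, goto_joints, move_gripper, sleep, inverse_kinematics, capture, PlanningError, close_job, spot_in, silhouettes, current_clock, current_joint_pos, current_qvel, current_joint_torque, current_position, current_orientation, current_force, current_torque, current_finger_gap gives the robot as it stands. Calls block until the motion is done:
- move_ptp(position, orientation): joint-space move of the TCP to a pose.
- servo_line(position, orientation=None, rate=0.15, contact_N=None): straight line of the TCP; orientation=None keeps the orientation; rate is the mean speed in m/s. With contact_N (N) it stops when the force on the tool has changed by that much, and returns True; else False.
- goto_joints(angles): joint-space move.
- move_gripper(opening): finger opening in m; the grip force is fixed at half the most; returns when the fingers have stopped.
- sleep(seconds).
- inverse_kinematics(position, orientation): joint angles nearest the present ones, or None.
- capture(name): name is "scene" or "top" or "wrist"; returns a dict with "image" (400x640x3 uint8, blue, green, red), "range_z" (400x640 float32, m along the optical axis (not along the pixel's ray), 0 where there is no reading), "intrinsics" (3x3 intrinsics, pixels), "R" (3x3) and "t" (3): a world point X has camera coordinates R X + t. Camera axes: x right, y down, z forward; pixel columns grow to the right and rows downward; lengths in m; the calibration is good to about 2 mm. A picture is of the moment at which its call begins.
A pose or a line that the arm cannot do raises PlanningError and nothing moves.
- close_job(): hands the job in, once; it reports no verdict.
Trained networks look in the newest picture that a camera, given by its name, has taken for a name from the list of things; names that differ only in an ending like _2 or _b are one class to them, and where a whole thing is asked for, a point or a joint stands for the part that bears it (a point fixed in the world has none). Each returns a list of dicts, best first, with "conf" (0 to 1); they miss things now and then, are a little off and sometimes report something else, mostly with a low value. They report only what shows in the picture. A call takes as long as a camera call. They do not tell look-alikes from the thing itself.
- spot_in(camera, query): "xy" ([column, row] in pixels, amid what is visible of it).
- silhouettes(camera, query): "region" (400x640 bool, what is visible of it) and "xy" ([column, row] in pixels, amid what is visible of it).
Readings, each from a call of its own:
- current_clock(): time.
- current_joint_pos(): joint angles.
- current_qvel(): joint speeds.
- current_joint_torque(): joint torques, N m.
- current_position(): TCP position.
- current_orientation(): TCP orientation.
- current_force(): force on the tool from outside, world axes, zero at the start.
- current_torque(): the same for the moment, N m.
- current_finger_gap(): finger opening in m.
Only numpy, scipy, OpenCV 4.12 (cv2) and the standard library are available. Lean on these libraries where they do the work, as an engineer would, in place of code of your own. Each camera call takes 0.05 s, during which the arm holds its last target.

TASK

Put the tall pepper mill back in the empty place of the row under the mug rail: with the fingers, push it gently across the stone, low on its body so that it slides and never rocks, until it stands directly under the hook that carries no mug. Do not grip it or lift it, leave everything else on the counter where it is, and do not knock the hanging mugs.

Things in the scene. Friction and masses are not known exactly. Their poses are not given: they have to be found in the camera images.
- pepper_mill: the tall turned pepper mill, dark wood with a small steel knob, 197 mm tall, 0.24 to 0.39 kg. Origin: centre of its underside, z up; round, so yaw means nothing. Its foot is a straight cylinder of 54 mm diameter up to 40 mm above the counter; waist 35 mm at 100 mm, head 47 mm at 150 mm. Stands free on the stone (friction 0.48 to 0.72): a push higher than about 35 mm may tip it
- bare_hook: the empty steel S-hook on the rail; which of the rail's four hooks (110 mm apart) it is differs at each start. Origin: on the counter straight below the hook, where the mill's axis must end. x points squarely under the lip, away from the robot; y along the rail. Hook's lowest point 217 mm above the counter. At the start the mill is 110 to 160 mm before it, up to 70 mm to either side
- lip: the raised beige stone lip, 660 mm long, 70 mm deep, underside 290 mm above the counter, with a 12 mm steel rail along its front. Origin: on the counter below the middle of the rail; y along the rail, x away from the robot. Rail axis 262 mm up; the stone begins 20 mm behind the rail; two 36 mm steel posts carry it, 55 mm behind the rail, 290 mm to either side
- mug_a: one of three white ceramic mini mugs (58 mm diameter, 54 mm tall), hung by its handle from an S-hook, mouth along the rail; swings on the rail with its hook. Origin: on the counter straight below the hook (moves as the mug swings). The mug fills 145 to 205 mm above the counter, 30 mm to each side of its hook, 30 mm before and behind. Do not knock it
- mug_b: one of three white ceramic mini mugs (58 mm diameter, 54 mm tall), hung by its handle from an S-hook, mouth along the rail; swings on the rail with its hook. Origin: on the counter straight below the hook (moves as the mug swings). The mug fills 145 to 205 mm above the counter, 30 mm to each side of its hook, 30 mm before and behind. Do not knock it
- mug_c: one of three white ceramic mini mugs (58 mm diameter, 54 mm tall), hung by its handle from an S-hook, mouth along the rail; swings on the rail with its hook. Origin: on the counter straight below the hook (moves as the mug swings). The mug fills 145 to 205 mm above the counter, 30 mm to each side of its hook, 30 mm before and behind. Do not knock it
- amber_jar: the closed amber plastic jar with a black lid, 68 mm diameter, 97 mm tall, standing under one of the mugs 20 to 35 mm behind the line of the rail. Origin at the centre of its underside; leave it where it stands
- measuring_cup: the stainless steel measuring cup, 68 mm diameter, 46 mm tall, its flat handle (84 mm long, at rim height) along its own +x, pointing away under the lip; it stands under one of the mugs 20 to 35 mm behind the line of the rail. Origin at the centre of its underside; leave it where it stands
- folded_cup: the silicone collapsible cup, folded to a ringed disc of 86 mm diameter and 22 mm height, lying under one of the mugs 20 to 35 mm behind the line of the rail. Origin at the centre of its underside; leave it where it stands
- salt_mill: the short salt mill of the same set, 112 mm tall, 48 mm diameter at the foot, standing in front of the rail to one side of the pepper mill. Origin at the centre of its underside; leave it where it stands
- coaster: the round olive-wood coaster, 94 mm diameter, 10 mm thick, lying in front of the rail to the other side of the pepper mill. Origin at the centre of its underside; leave it where it stands
There are look-alikes about, which are no part of the job. What is shaped like the pepper_mill but purple or yellow is not meant.

How it is judged:
On the way:
1. the fingers push the pepper mill across the stone (contact force between the fingers and pepper_mill above 0.3 N and distance of pepper_mill from where it was at the start of the episode above 0.02 m).
At the end, for the whole second after the job is handed in: The pepper mill stands upright and still on the stone with its axis within 22 mm of the point straight below the bare hook; the jar, measuring cup, folded cup, salt mill and coaster are within 20 mm of where they were, and the mugs hang where they hung (horizontal distance between pepper_mill and bare_hook below 0.022 m and angle between pepper_mill's own z axis and vertical below 0.05 rad and height (world z) of pepper_mill below 0.004 m and linear speed of pepper_mill below 0.01 m/s and distance of each of amber_jar, measuring_cup, folded_cup, salt_mill, coaster from where it was at the start of the episode below 0.02 m and distance of each of mug_a, mug_b, mug_c from where it was at the start of the episode below 0.06 m); the robot touches nothing.
It fails at once if the pepper mill is lifted off the stone (height (world z) of pepper_mill above 0.006 m).
It fails at once if the pepper mill rocks by more than about 8 degrees or falls (angle between pepper_mill's own z axis and vertical above 0.14 rad).
It fails at once if the pepper mill is gripped or shoved hard (over 15 N from the fingers) (contact force between the fingers and pepper_mill above 15 N).
It fails at once if another thing on the counter is pushed away by 20 mm or more (distance of any of amber_jar, measuring_cup, folded_cup, salt_mill, coaster from where it was at the start of the episode above 0.02 m).
It fails at once if a hanging mug is knocked (swung by more than about 13 degrees) (distance of any of mug_a, mug_b, mug_c from where it was at the start of the episode above 0.06 m).
It also fails if it takes over 59 s, if anything falls off the work surface, if the arm or the gripper's body presses on something with over 40 N, if the wrist force passes 120 N, or if a joint passes its speed limit or range.

## Working session

There is one attempt and no reset: what is moved stays moved. The work goes in short steps, each a Python script; the robot and the scene stay as the last script left them, time stands still between calls to the robot, and variables do not carry over. Pictures are saved under pics/ and viewed, and the job is handed in when it is done.

```bash
ls; mkdir -p pics
python3 - <<'E'
from bench import *
import cv2,numpy as np
print(current_clock(),current_position(),current_orientation())
for n in("scene","top"):
    c=capture(n);cv2.imwrite(f"pics/{n}0.png",c["image"]);np.savez(f"{n}0.npz",**c)
    print(n,c["intrinsics"].tolist(),c["R"].tolist(),c["t"])
    for q in["pepper_mill","bare_hook","mug_a","salt_mill","coaster","amber_jar","measuring_cup","folded_cup","lip"]:
        print(q,[(np.round(d["xy"]).tolist(),round(float(d["conf"]),2)) for d in spot_in(n,q)])
E
```

```text
pics
0.0 [0.20977475 0.56131171 0.18281628] [ 8.21649872e-01  5.69991774e-01 -8.23078006e-04  4.34454843e-04]
scene [[484.3418269772757, 0.0, 325.49838679365513], [0.0, 484.3418269772757, 195.51051687104305], [0.0, 0.0, 1.0]] [[0.2812167785963621, 0.9594893064478214, -0.017245122445610554], [0.5988876478446983, -0.18951274364965498, -0.7780864381631549], [-0.7498337873788627, 0.2084830707915144, -0.6279204571427905]] [-0.15271706 -0.31219403  1.69898562]
pepper_mill [([343.0, 179.0], 0.96), ([376.0, 174.0], 0.83), ([304.0, 194.0], 0.75), ([269.0, 183.0], 0.73), ([356.0, 159.0], 0.71)]
bare_hook []
mug_a [([267.0, 184.0], 0.7), ([319.0, 179.0], 0.67), ([413.0, 165.0], 0.58)]
salt_mill [([440.0, 175.0], 0.56)]
coaster [([256.0, 212.0], 0.96), ([318.0, 179.0], 0.73)]
amber_jar [([276.0, 235.0], 0.87)]
measuring_cup [([413.0, 222.0], 0.97)]
folded_cup [([320.0, 237.0], 0.58)]
lip [([334.0, 144.0], 0.82)]
top [[420.86778612942254, 0.0, 322.2391417376], [0.0, 420.86778612942254, 197.65363945459544], [0.0, 0.0, 1.0]] [[0.02736254497751082, -0.9992370803692097, 0.027866617081575243], [-0.9814758956430991, -0.03214336861423678, -0.18886998206625047], [0.18962161639414998, -0.022182449579492895, -0.9816066327846011]] [-0.05110202  0.56870113  0.92729334]
pepper_mill [([256.0, 252.0], 0.97), ([328.0, 219.0], 0.78), ([239.0, 212.0], 0.77), ([286.0, 203.0], 0.56)]
bare_hook [([288.0, 204.0], 0.42), ([280.0, 126.0], 0.37)]
mug_a [([229.0, 132.0], 0.86), ([339.0, 141.0], 0.74), ([384.0, 147.0], 0.7)]
salt_mill [([172.0, 195.0], 0.74)]
coaster [([379.0, 212.0], 0.71)]
amber_jar [([370.0, 159.0], 0.76)]
measuring_cup [([250.0, 146.0], 0.67), ([282.0, 205.0], 0.36)]
folded_cup [([328.0, 160.0], 0.79)]
lip [([310.0, 92.0], 0.97)]
```

View pics/scene0.png

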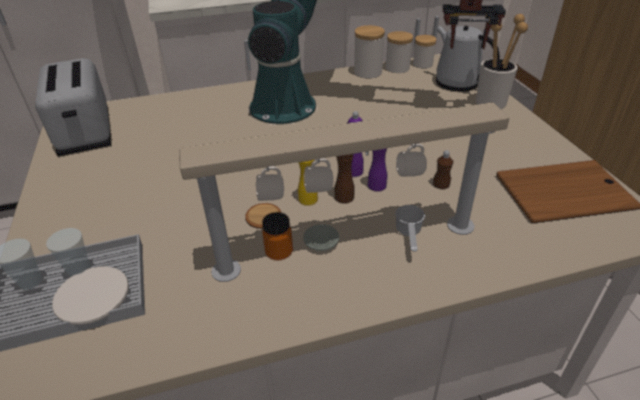

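View pics/top0.png

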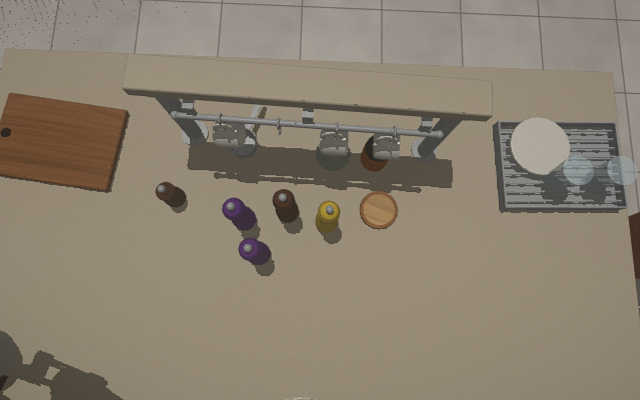

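Run:
```python
import cv2
a=cv2.imread("pics/scene0.png")[120:270,230:470];b=cv2.imread("pics/top0.png")[80:280,150:420]
cv2.imwrite("pics/s0c.png",cv2.resize(a,None,fx=3.3,fy=3.3,interpolation=2));cv2.imwrite("pics/t0c.png",cv2.resize(b,None,fx=2.9,fy=2.9,interpolation=2))
```

```text
(no output)
```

View pics/s0c.png

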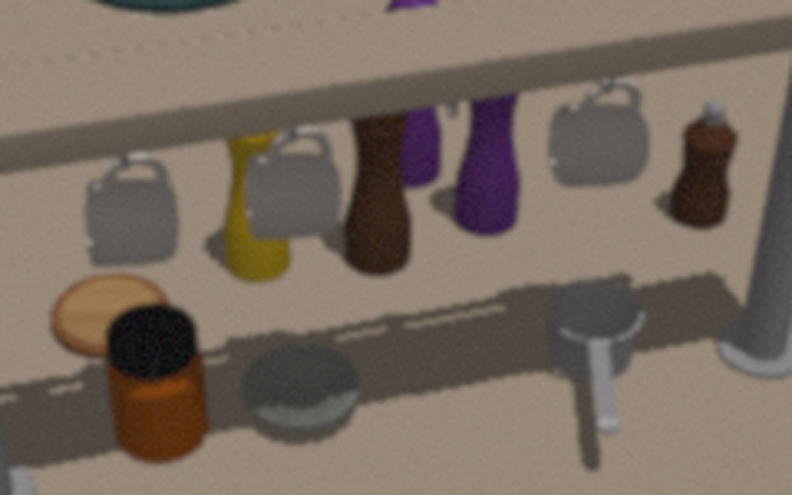

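View pics/t0c.png

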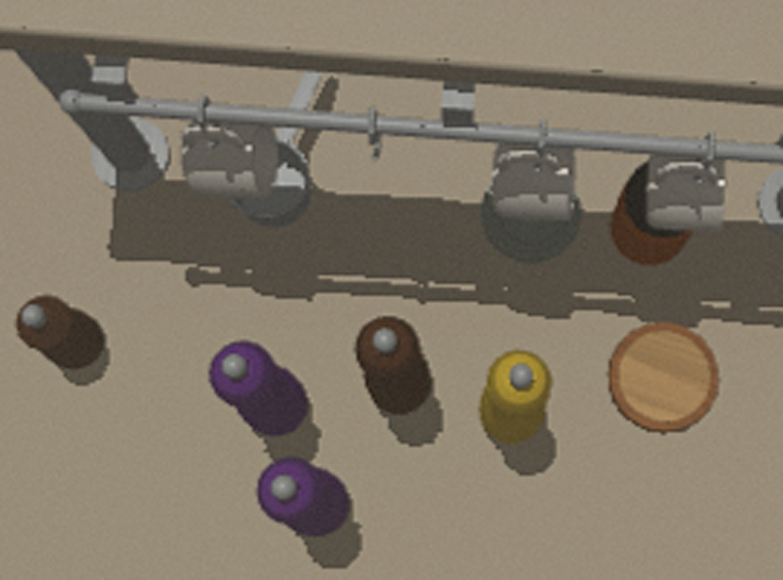

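The pepper mill is the dark brown one at top (286,203). The look-alikes are purple at (239,212) and (256,252) and yellow at (328,219); the small brown one at (170,194) is the salt mill. The enlarged crop shows the bare hook at top ≈(279,126), between mugs at x≈229 and x≈335. Next I'll compute positions.

```bash
cat > h.py <<'E'
import numpy as np,cv2
def world(c,us,vs,z=None):
    K=c["intrinsics"];R=c["R"];t=c["t"]
    us=np.atleast_1d(us).astype(float);vs=np.atleast_1d(vs).astype(float)
    d=np.stack([(us-K[0,2])/K[0,0],(vs-K[1,2])/K[1,1],np.ones_like(us)],1)
    o=-R.T@t
    dw=d@R
    if z is None:
        s=c["range_z"][vs.round().astype(int),us.round().astype(int)]
    else: s=(z-o[2])/dw[:,2]
    return o+dw*s[:,None]
def allw(c):
    v,u=np.mgrid[0:400,0:640]
    return world(c,u.ravel(),v.ravel()).reshape(400,640,3)
def proj(c,X):
    p=c["R"]@np.asarray(X)+c["t"];q=c["intrinsics"]@p;return q[:2]/q[2]
def fitc(P,r):
    from scipy.optimize import least_squares
    # cylinder axis fit from surface pts
    return least_squares(lambda a:np.hypot(P[:,0]-a[0],P[:,1]-a[1])-r,P[:,:2].mean(0),loss="soft_l1",f_scale=.003).x
E
python3 - <<'E'
from h import *
c=dict(np.load("top0.npz"));s=dict(np.load("scene0.npz"))
W=allw(c);S=allw(s)
# knobs
for n,(u,v,z) in dict(pepper=(283.2,197.5,.19),yellow=(329.7,209.8,.19),purp1=(231,206.5,.19),purp2=(248,248,.19),salt=(161.5,189,.107)).items():
    print(n,"knob plane",world(c,u,v,z)[0].round(4),"depth",W[int(v),int(u)].round(4))
# rail: points z .255-.272 in top
P=W.reshape(-1,3)
m=(P[:,2]>.262)&(P[:,2]<.272);u=np.arange(640*400)%640;v=np.arange(640*400)//640
m&=(u>170)&(u<445)&(v>100)&(v<145)
Q=P[m];print(len(Q))
vx,vy,x0,y0=cv2.fitLine(Q[:,:2].astype(np.float32),cv2.DIST_HUBER,0,.001,.001).ravel()
r=(Q[:,:2]-[x0,y0])@np.array([-vy,vx]);print("rail dir",vx,vy,"pt",x0,y0,"resid",r.std(), "angle",np.degrees(np.arctan2(vx,vy)))
al=(Q[:,:2]-[x0,y0])@[vx,vy];print("ends",al.min(),al.max())
# hooks on rail (top-crop px -> full)
for cx,cy in((204,111),(374,123),(544,133),(711,146)):
    print("hook",world(c,150+cx/2.9,80+cy/2.9,.268)[0].round(4))
print("hookbottom",world(c,150+376/2.9,80+152/2.9,.217)[0].round(4))
for n,(x,y) in dict(mug1=(229,132),mug2=(335,141),mug3=(385,147)).items(): print(n,W[y,x].round(3))
E
```

```text
pepper knob plane [0.5416 0.0472 0.19  ] depth [0.5415 0.0472 0.1958]
yellow knob plane [ 0.5197 -0.0465  0.19  ] depth [ 0.5199 -0.0448  0.1982]
purp1 knob plane [0.5201 0.1498 0.19  ] depth [0.5197 0.1483 0.198 ]
purp2 knob plane [0.4391 0.1112 0.19  ] depth [0.4387 0.1104 0.1955]
salt knob plane [0.5677 0.3201 0.107 ] depth [0.5671 0.3202 0.1098]
1754
rail dir 0.039855726 0.99920547 pt 0.6680877 0.004323771 resid 0.0036317619284382684 angle 2.2841697
ends -0.259027248797493 0.2540046278507513
hook [0.6739 0.1658 0.268 ]
hook [0.6699 0.056  0.268 ]
hook [ 0.6673 -0.0543  0.268 ]
hook [ 0.6625 -0.1631  0.268 ]
hookbottom [0.6684 0.0582 0.217 ]
mug1 [0.669 0.161 0.206]
mug2 [ 0.659 -0.053  0.204]
mug3 [ 0.65  -0.155  0.202]
```

```bash
cat > srch.py <<'E'
from h import *
from scipy.spatial.transform import Rotation as Ro
yel=np.array([.520,-.046]);p1=np.array([.520,.149]);p2=np.array([.439,.111])
st=np.array([.5415,.047]);en=np.array([.669,.0567])
zz=np.array([0,.04,.1,.15,.175,.188,.198]);rr=np.array([.027,.027,.0175,.0235,.02,.008,.005])
def prof(z): return np.where(z>.199,-9,np.interp(z,zz,rr))
def box(hx,hy,z0,z1,x0=0,n=(13,9,11)):
    g=np.stack(np.meshgrid(np.linspace(-hx,hx,n[0])+x0,np.linspace(-hy,hy,n[1]),np.linspace(z0,z1,n[2]),indexing="ij"),-1).reshape(-1,3);return g
body=box(.089,.0375,-.22,-.080,n=(19,9,15))
def clear(P,c): return np.hypot(P[:,0]-c[0],P[:,1]-c[1])-prof(P[:,2])
p=(en-st)/np.linalg.norm(en-st);q=np.array([-p[1],p[0]])
def ev(t,psi,roll,gap,lat):
    # tool z
    th,ps=np.radians(t),np.radians(psi)
    z=np.array([np.sin(th)*np.cos(ps),np.sin(th)*np.sin(ps),-np.cos(th)])
    x=np.cross([0,0,1.],z);x/=np.linalg.norm(x);y=np.cross(z,x)
    r=np.radians(roll);R=np.stack([np.cos(r)*x+np.sin(r)*y,-np.sin(r)*x+np.cos(r)*y,z],1)
    f=np.concatenate([box(.00675,.01,-.08,0,x0=s*(gap/2+.00675),n=(5,7,25)) for s in(-1,1)])@R.T
    B=body@R.T
    h=.006-f[:,2].min();f=f+[0,0,h];B=B+[0,0,h]
    if B[:,2].min()<.008: return None
    # mill axis position = TCP + d*p + lat*q
    ds=np.arange(-.02,.15,.001)
    d=None
    # from far to near, first contact
    for dd in ds[::-1]:
        m=dd*p+lat*q;k=clear(f,m)
        if k.min()<0: d=dd;break
    if d is None:return None
    zc=f[k.argmin(),2]
    if zc>.032:return None
    cm=clear(B,d*p+lat*q).min()
    fu=f[f[:,2]>.045]; cm=min(cm,clear(fu,d*p+lat*q).min()+.002)
    A=np.concatenate([B,f])
    worst=9
    for s in np.linspace(0,1,8):
        T=st+s*(en-st)-d*p-lat*q
        Q=A+[T[0],T[1],0]
        worst=min(worst,*(clear(Q,c).min() for c in(yel,p1,p2)))
        for hy in(.166,-.054):
            a=np.abs(Q-[.668,hy,.175])-[.03,.03,.03];worst=min(worst,np.linalg.norm(np.maximum(a,0),axis=1).min())
        m=(Q[:,0]>.655)&(Q[:,2]>.25)
        if m.any():worst=-1
    return cm,worst,d,zc,h
if __name__=="__main__":
    res=[]
    for t in range(5,66,5):
        for psi in range(-75,76,15):
            for roll in range(0,180,15):
                for gap in(0,.036,.08):
                    for lat in (-.04,-.02,0,.02,.04):
                        e=ev(t,psi,roll,gap,lat)
                        if e: res.append((min(e[0],e[1]),t,psi,roll,gap,lat)+tuple(np.round(e,3)))
    res.sort(reverse=True)
    for r in res[:25]:print(r)
    print([r for r in res if r[3] in(0,) and r[5]==0][:5])
E
time python3 srch.py
```

```text
(np.float64(0.005584933752366204), 45, 0, 90, 0, 0.02, np.float64(0.006), np.float64(0.011), np.float64(0.035), np.float64(0.025), np.float64(0.016))
(np.float64(0.0029770347614545244), 45, 15, 90, 0, 0, np.float64(0.008), np.float64(0.003), np.float64(0.037), np.float64(0.025), np.float64(0.016))
(np.float64(0.001357219750491457), 45, 15, 90, 0, -0.02, np.float64(0.003), np.float64(0.001), np.float64(0.035), np.float64(0.025), np.float64(0.016))
(np.float64(-0.0017090323839203218), 40, 15, 90, 0, 0, np.float64(-0.002), np.float64(0.003), np.float64(0.037), np.float64(0.023), np.float64(0.015))
(np.float64(-0.002957723050160791), 40, 0, 90, 0, 0, np.float64(-0.001), np.float64(-0.003), np.float64(0.037), np.float64(0.023), np.float64(0.015))
(np.float64(-0.003471224787462538), 40, 15, 105, 0, 0, np.float64(-0.003), np.float64(0.007), np.float64(0.037), np.float64(0.025), np.float64(0.016))
(np.float64(-0.003801805190221934), 45, 0, 90, 0, 0, np.float64(0.008), np.float64(-0.004), np.float64(0.036), np.float64(0.025), np.float64(0.016))
(np.float64(-0.004413957178733292), 40, 0, 90, 0
[... 2847 characters left out ...]
np.float64(0.008), np.float64(0.007)), (np.float64(-0.013071426959830997), 10, -60, 0, 0.08, 0, np.float64(-0.009), np.float64(-0.013), np.float64(0.075), np.float64(0.009), np.float64(0.008)), (np.float64(-0.01410283551877424), 10, -60, 0, 0.036, 0, np.float64(-0.014), np.float64(-0.013), np.float64(0.059), np.float64(0.009), np.float64(0.008)), (np.float64(-0.01411260281654917), 5, -45, 0, 0.036, 0, np.float64(-0.014), np.float64(-0.014), np.float64(0.054), np.float64(0.008), np.float64(0.007)), (np.float64(-0.016351904802438838), 10, 75, 0, 0.036, 0, np.float64(-0.016), np.float64(-0.011), np.float64(0.059), np.float64(0.009), np.float64(0.008))]
real	2m10.516s
user	2m10.694s
sys	0m0.091s
```

```bash
cat > s2.py <<'E'
from srch import *
import srch
res=[]
for t in (42,44,46,48,50):
    for psi in range(-5,26,5):
        for roll in (82,90,98):
            for lat in (-.008,-.004,0,.004,.008):
                e=ev(t,psi,roll,0,lat)
                if e: res.append((round(min(e[0],e[1]),4),t,psi,roll,lat)+tuple(float(x) for x in np.round(e,3)))
res.sort(reverse=True)
for r in res[:15]:print(r)
E
python3 s2.py
python3 - <<'E'
from h import *
c=dict(np.load("top0.npz"));s=dict(np.load("scene0.npz"))
# foot fits
for n,a in dict(pepper=(.5415,.047),yellow=(.52,-.046),p1=(.52,.149),p2=(.439,.111)).items():
    for k,cc in(("top",c),("scene",s)):
        P=allw(cc).reshape(-1,3)
        m=(np.hypot(P[:,0]-a[0],P[:,1]-a[1])<.045)&(P[:,2]>.007)&(P[:,2]<.042)
        if m.sum()>20: print(n,k,m.sum(),fitc(P[m],.027).round(4))
E
```

```text
(np.float64(0.0065), 44, 15, 90, -0.004, 0.007, 0.007, 0.038, 0.025, 0.015)
(np.float64(0.0064), 44, 10, 90, 0.008, 0.007, 0.006, 0.036, 0.025, 0.015)
(np.float64(0.0064), 44, 10, 90, -0.004, 0.006, 0.012, 0.037, 0.025, 0.015)
(np.float64(0.0062), 44, 5, 90, 0.004, 0.006, 0.012, 0.036, 0.025, 0.015)
(np.float64(0.0061), 44, 15, 98, -0.004, 0.006, 0.011, 0.037, 0.025, 0.016)
(np.float64(0.0061), 44, 10, 90, 0.004, 0.006, 0.01, 0.036, 0.025, 0.015)
(np.float64(0.006), 44, 15, 90, -0.008, 0.006, 0.011, 0.038, 0.025, 0.015)
(np.float64(0.006), 44, 10, 90, -0.008, 0.006, 0.008, 0.037, 0.025, 0.015)
(np.float64(0.006), 44, 5, 90, 0.008, 0.006, 0.016, 0.036, 0.025, 0.015)
(np.float64(0.0059), 44, 10, 90, 0, 0.006, 0.014, 0.036, 0.025, 0.015)
(np.float64(0.0059), 44, 5, 90, 0, 0.006, 0.008, 0.036, 0.025, 0.015)
(np.float64(0.0058), 44, 0, 82, 0.008, 0.006, 0.007, 0.036, 0.025, 0.016)
(np.float64(0.0055), 44, 15, 98, -0.008, 0.005, 0.009, 0.037, 0.025, 0.016)
(np.float64(0.0055), 44, 5, 82, 0.004, 0.005, 0.008, 0.036, 0.026, 0.016)
(np.float64(0.0053), 44, 10, 98, 0, 0.005, 0.007, 0.036, 0.026, 0.016)
pepper top 46 [0.5435 0.0489]
pepper scene 215 [0.5442 0.0514]
yellow top 40 [ 0.5219 -0.0457]
yellow scene 204 [ 0.5231 -0.0434]
p1 top 67 [0.5219 0.1512]
p1 scene 197 [0.5229 0.1536]
p2 top 44 [0.4406 0.1121]
p2 scene 122 [0.4414 0.1141]
```

Run:
```python
from bench import *
from scipy.spatial.transform import Rotation as Ro
import numpy as np
print(current_finger_gap())
for t in (42,45,48):
  for psi in (0,10,20):
    th,ps=np.radians(t),np.radians(psi)
    z=np.array([np.sin(th)*np.cos(ps),np.sin(th)*np.sin(ps),-np.cos(th)])
    x=np.cross([0,0,1.],z);x/=np.linalg.norm(x);y=np.cross(z,x)
    for sg in(1,-1):
      R=np.stack([sg*y,-sg*x,z],1)
      q=Ro.from_matrix(R).as_quat()
      o=[]
      for P in((.44,.02,.3),(.49,.043,.02),(.505,.043,.02),(.57,.05,.02),(.632,.054,.02)):
        j=inverse_kinematics(P,q); o.append(None if j is None else np.round(j,2).tolist())
      print(t,psi,sg,o)
```

```text
0.08788778486612843
42 0 1 [[-0.32, -0.42, 2.23, 0.35, 0.66, -0.53], None, None, None, None]
42 0 -1 [[-0.32, -0.42, 2.23, 0.35, 0.66, 2.62], None, None, None, [-0.04, 0.57, 2.28, 3.07, 0.44, 0.03]]
42 10 1 [[-0.6, -0.41, 2.23, 0.66, 0.87, -1.1], None, None, None, [-0.18, 0.57, 2.28, 2.6, 0.47, -2.92]]
42 10 -1 [[-0.6, -0.41, 2.23, 0.66, 0.87, 2.04], None, None, None, [-0.18, 0.57, 2.28, 2.6, 0.47, 0.22]]
42 20 1 [[-0.78, -0.34, 2.2, 0.76, 1.06, -1.43], None, None, None, [-0.3, 0.58, 2.24, 2.16, 0.51, -2.74]]
42 20 -1 [[-0.78, -0.34, 2.2, 0.76, 1.06, 1.71], None, None, None, [-0.3, 0.58, 2.24, 2.16, 0.51, 0.41]]
45 0 1 [[-0.36, -0.44, 2.28, 0.45, 0.6, -0.64], None, None, None, None]
45 0 -1 [[-0.36, -0.44, 2.28, 0.45, 0.6, 2.5], None, None, None, [-0.04, 0.62, 2.32, 3.08, 0.58, 0.02]]
45 10 1 [[-0.69, -0.43, 2.27, 0.77, 0.88, -1.24], None, None, None, None]
45 10 -1 [[-0.69, -0.43, 2.27, 0.77, 0.88, 1.9], None, None, None, [-0.2, 0.62, 2.32, 2.67, 0.6, 0.13]]
45 20 1 [[-0.86, -0.35, 2.24, 0.84, 1.09, -1.56], None, None, None, [-0.33, 0.62, 2.28, 2.26, 0.61, -2.87]]
45 20 -1 [[-0.86, -0.35, 2.24, 0.84, 1.09, 1.59], None, None, None, [-0.33, 0.62, 2.28, 2.26, 0.61, 0.27]]
48 0 1 [[-0.41, -0.47, 2.33, 0.58, 0.56, -0.79], None, None, None, None]
48 0 -1 [[-0.41, -0.47, 2.33, 0.58, 0.56, 2.35], None, None, None, [-0.05, 0.67, 2.36, 3.09, 0.73, 0.01]]
48 10 1 [[-0.78, -0.44, 2.32, 0.87, 0.91, -1.39], None, None, None, None]
48 10 -1 [[-0.78, -0.44, 2.32, 0.87, 0.91, 1.75], None, None, None, [-0.21, 0.67, 2.36, 2.71, 0.74, 0.06]]
48 20 1 [[-0.95, -0.35, 2.28, 0.91, 1.13, -1.68], None, None, None, None]
48 20 -1 [[-0.95, -0.35, 2.28, 0.91, 1.13, 1.46], None, None, None, [-0.36, 0.67, 2.32, 2.32, 0.72, 0.16]]
```

```bash
cat > rm.py <<'E'
from bench import *
import numpy as np,time
from scipy.spatial.transform import Rotation as Ro
def Rt(t,psi,roll):
    th,ps=np.radians(t),np.radians(psi)
    z=np.array([np.sin(th)*np.cos(ps),np.sin(th)*np.sin(ps),-np.cos(th)])
    x=np.array([-np.sin(ps),np.cos(ps),0]);y=np.cross(z,x)
    r=np.radians(roll);return np.stack([np.cos(r)*x+np.sin(r)*y,-np.sin(r)*x+np.cos(r)*y,z],1)
def ik(P,t,psi,roll):
    for k in(0,180):
        j=inverse_kinematics(P,Ro.from_matrix(Rt(t,psi,roll+k)).as_quat())
        if j is not None:return j
if __name__=="__main__":
    t0=time.time()
    print(current_clock())
    for P in((.47,.04,.025),(.505,.043,.025),(.56,.05,.025),(.63,.054,.025)):
        print(P)
        for t in range(0,71,10):
            print(t,"".join(" %4d:%s"%(psi,"".join("X" if ik(P,t,psi,r) is not None else "." for r in(0,45,90,135))) for psi in range(-120,121,30)))
    print(time.time()-t0,current_clock())
E
python3 rm.py
```

```text
1.0
(0.47, 0.04, 0.025)
0  -120:XXXX  -90:XXXX  -60:XXXX  -30:XXXX    0:XXXX   30:XXXX   60:XXXX   90:XXXX  120:XXXX
10  -120:XXXX  -90:XXXX  -60:XXXX  -30:XXXX    0:XXXX   30:XXXX   60:XXXX   90:XXXX  120:XXXX
20  -120:XXXX  -90:XXXX  -60:XXXX  -30:XXXX    0:XXXX   30:XXXX   60:XXXX   90:XXXX  120:XXXX
30  -120:XXXX  -90:XXXX  -60:XXXX  -30:....    0:....   30:XXXX   60:XXXX   90:XXXX  120:XXXX
40  -120:XXXX  -90:XXXX  -60:....  -30:....    0:....   30:....   60:XXXX   90:XXXX  120:XXXX
50  -120:XXXX  -90:XXXX  -60:....  -30:....    0:....   30:....   60:XXXX   90:XXXX  120:XXXX
60  -120:XXXX  -90:XXXX  -60:....  -30:....    0:....   30:....   60:XXXX   90:XXXX  120:XXXX
70  -120:XXXX  -90:XXXX  -60:....  -30:....    0:....   30:....   60:XXXX   90:XXXX  120:XXXX
(0.505, 0.043, 0.025)
0  -120:XXXX  -90:XXXX  -60:XXXX  -30:XXXX    0:XXXX   30:XXXX   60:XXXX   90:XXXX  120:XXXX
10  -120:XXXX  -90:XXXX  -60:XXXX  -30:XXXX    0:XXXX   30:XXXX   60:XXXX   90:XXXX  120:XXXX
20  -120:XXXX  -90:XXXX  -60:XXXX  -30:XXXX    0:XXXX   30:XXXX   60:XXXX   90:XXXX  120:XXXX
30  -120:XXXX  -90:XXX
[... 1313 characters left out ...]
  90:XXXX  120:XXXX
10  -120:XXXX  -90:XXXX  -60:XXXX  -30:XXXX    0:XXXX   30:XXXX   60:XXXX   90:XXXX  120:XXXX
20  -120:XXXX  -90:XXXX  -60:XXXX  -30:XXXX    0:XXXX   30:XXXX   60:XXXX   90:XXXX  120:XXXX
30  -120:XXXX  -90:XXXX  -60:XXXX  -30:....    0:....   30:XXXX   60:XXXX   90:XXXX  120:XXXX
40  -120:XXXX  -90:XXXX  -60:....  -30:....    0:XXXX   30:XXXX   60:XXXX   90:XXXX  120:XXXX
50  -120:XXXX  -90:XXXX  -60:....  -30:....    0:....   30:XXXX   60:XXXX   90:XXXX  120:XXXX
60  -120:XXXX  -90:XXXX  -60:....  -30:....    0:....   30:XXXX   60:XXXX   90:XXXX  120:XXXX
70  -120:XXXX  -90:XXXX  -60:....  -30:....    0:....   30:XXXX   60:XXXX   90:XXXX  120:XXXX
6.1693480014801025 1.0
```

```bash
cat > de.py <<'E'
from h import *
from scipy.optimize import differential_evolution
import sys
from multiprocessing import Pool
yel=np.array([.522,-.0455]);p1=np.array([.522,.1515]);p2=np.array([.440,.112])
st=np.array([.543,.049]);en=np.array([.669,.0567])
zz=np.array([0,.04,.1,.15,.175,.188,.198]);rr=np.array([.027,.027,.0175,.0235,.02,.008,.005])
def prof(z): return np.where(z>.199,-.3,np.interp(z,zz,rr))
def box(hx,hy,z0,z1,x0=0,n=(13,9,11)):
    g=np.stack(np.meshgrid(np.linspace(-1,1,n[0]),np.linspace(-1,1,n[1]),np.linspace(-1,1,n[2]),indexing="ij"),-1).reshape(-1,3)
    g=g[np.abs(g).max(1)>.999]
    return g*[hx,hy,(z1-z0)/2]+[x0,0,(z0+z1)/2]
body=np.concatenate([box(.089,.0375,-.20,-.080,n=(15,7,11)),box(.045,.045,-.33,-.2,n=(5,5,7))])
F0=box(.00675,.01,-.08,0,n=(3,5,17))
def clear(P,c): return np.hypot(P[:,0]-c[0],P[:,1]-c[1])-prof(P[:,2])
def tmax(psi):
    a=abs(psi);return np.interp(a,[0,20,30,50,60,75,90],[24,26,32,38,42,60,75])
def Rt(t,psi,roll):
    th,ps=np.radians(t),np.radians(psi)
    z=np.array([np.sin(th)*np.cos(ps),np.sin(th)*np.sin(ps),-np.cos(th)])
    x=np.array([-np.sin(ps),np.cos(ps),0]);y=np.cross(z,x)
    r=np.radians(roll);return np.stack([np.cos(r)*x+np.sin(r)*y,-np.sin(r)*x+np.cos(r)*y,z],1)
DS=np.arange(-.06,.16,.001)
MUGS=[(.672,.166),(.664,-.054)]
def ev(v,S,start=st,end=en):
    t,psi,roll,gap,lat,eh=v
    if t>tmax(psi): return -.1-(t-tmax(psi))*.01,None
    p=(end-start)/np.linalg.norm(end-start);q=np.array([-p[1],p[0]])
    R=Rt(t,psi,roll)
    f=np.concatenate([F0+[s*(gap/2+.00675),0,0] for s in(-1,1)])@R.T
    B=body@R.T
    h=.005+eh-f[:,2].min();f=f+[0,0,h];B=B+[0,0,h]
    zb=B[:,2].min()-.004
    m=DS[:,None,None]*p+lat*q
    K=np.hypot(f[None,:,0]-m[:,:,0],f[None,:,1]-m[:,:,1])-prof(f[:,2])
    k=K.min(1); bad=np.where(k<0)[0]
    if len(bad)==0:return -.1,None
    i=bad[-1];d=DS[i];zc=f[K[i].argmin(),2]
    mp=d*p+lat*q
    cm=clear(B,mp).min()
    # finger contact must be on low part and pointing along p: normal angle
    kp=f[K[i].argmin(),:2];nrm=(mp-kp)/np.linalg.norm(mp-kp);ca=nrm@p
    w=min(cm,zb,(.031-zc)+.004,(ca-.9)*.2)
    A=np.concatenate([B,f])
    for s in S:
        T=start+s*(end-start)-mp
        Q=A+[T[0],T[1],0]
        w=min(w,*(clear(Q,c).min() for c in(yel,p1,p2)))
        for hx,hy in MUGS:
            a=np.abs(Q-[hx,hy,.175])-[.033,.033,.03];w=min(w,np.linalg.norm(np.maximum(a,0),axis=1).min()+a.max(1).min()*(a.max(1).min()<0))
        # rail
        w=min(w,(np.hypot(Q[:,0]-.668-.04*Q[:,1],Q[:,2]-.262)-.006)[np.abs(Q[:,1])<.3].min())
        mm=Q[:,2]<.05  # stuff under mugs
        if mm.any(): w=min(w,(np.maximum(.645-Q[mm,0],np.abs(Q[mm,1]-.056)*-1+.06)).min())
    return w,(d,zc,h,mp,cm,ca)
def run(a):
    S,psl,seed=a
    r=differential_evolution(lambda v:-ev(v,S)[0],[(0,75),psl,(0,180),(0,.086),(-.03,.03),(0,.02)],maxiter=120,popsize=12,seed=seed,tol=1e-8,polish=False)
    return S[0],S[-1],-r.fun,r.x.round(3).tolist()
if __name__=="__main__":
    jobs=[]
    for S in([0,.25,.5,.75,1],[0,.17,.33],[.33,.5,.67],[.67,.83,1]):
        for psl in((-110,-60),(-60,-15),(-15,15),(15,60),(60,110)): jobs.append((S,psl,1))
    with Pool() as P:
        for r in P.imap(run,jobs):print(r,flush=True)
E
nproc; time timeout 560 python3 de.py
```

```text
4
(0, 1, np.float64(-0.008802897885923517), [7.171, -68.889, 178.21, 0.035, 0.023, 0.015])
(0, 1, np.float64(-0.0011595858062190684), [20.119, -25.462, 53.402, 0.086, 0.023, 0.0])
(0, 1, np.float64(-0.001300693709710709), [16.49, -2.078, 76.952, 0.086, 0.023, 0.0])
(0, 1, np.float64(-0.0027512833604574245), [30.812, 28.346, 110.192, 0.041, -0.007, 0.0])
(0, 1, np.float64(-0.008628425657310876), [1.335, 67.018, 142.138, 0.006, 0.001, 0.014])
(0, 0.33, np.float64(-0.008634807151432776), [0.661, -89.38, 157.907, 0.01, 0.021, 0.015])
(0, 0.33, np.float64(-0.0022713735344239185), [11.65, -16.497, 16.558, 0.068, 0.02, 0.01])
(0, 0.33, np.float64(-0.002226969031135999), [12.063, -10.73, 23.202, 0.064, 0.018, 0.007])
(0, 0.33, np.float64(-0.0009359405915656815), [24.408, 49.111, 138.667, 0.086, -0.015, 0.0])
(0, 0.33, np.float64(-0.008650125634489187), [1.36, 92.205, 169.758, 0.009, 0.011, 0.014])
(0.33, 0.67, np.float64(-0.004250775624289214), [14.122, -84.331, 149.983, 0.056, 0.001, 0.019])
(0.33, 0.67, np.float64(0.000987326519143801), [22.298, -15.059, 32.689, 0.083, 0.022, 0.0])
(0.33, 0.67, np.float64(-0.0012662013142269828), [16.062, 5.272, 90.032, 0.086, 0.009, 0.0])
(0.33, 0.67, np.float64(-0.0012442401234224638), [20.613, 37.453, 127.878, 0.085, -0.019, 0.0])
(0.33, 0.67, np.float64(-0.004520112633823126), [9.919, 68.85, 20.431, 0.056, -0.009, 0.008])
(0.67, 1, np.float64(0.0019190115813176728), [18.029, -60.036, 171.795, 0.086, 0.016, 0.011])
(0.67, 1, np.float64(0.0033190016225787787), [21.513, -15.174, 33.482, 0.023, -0.003, 0.01])
(0.67, 1, np.float64(0.0037126958465239154), [23.605, -8.854, 40.091, 0.013, -0.006, 0.01])
(0.67, 1, np.float64(0.0015629943347868214), [18.929, 36.662, 164.974, 0.066, -0.014, 0.007])
(0.67, 1, np.float64(-0.0011090621268676493), [21.751, 60.161, 4.124, 0.086, -0.028, 0.02])
real	2m3.406s
user	7m1.459s
sys	0m46.311s
```

Run:
```python
from bench import *
from rm import Rt,Ro
from h import *
p=current_position()
servo_line([p[0],p[1],.40],rate=.3)
move_ptp([.40,.05,.36],Ro.from_matrix(Rt(0,0,0)).as_quat())
print(current_clock(),current_position(),current_joint_pos())
s=capture("scene");cv2.imwrite("pics/s1.png",s["image"]);np.savez("s1.npz",**s)
s=capture("top");cv2.imwrite("pics/t1.png",s["image"]);np.savez("t1.npz",**s)
w=capture("wrist");cv2.imwrite("pics/w1.png",w["image"])
```

```text
3.85 [0.40016886 0.05047769 0.35995999] [-4.64724927e-02 -6.56405818e-02  1.59919989e+00  2.69836828e-04
  1.60803441e+00 -1.61782645e+00]
```

View pics/s1.png

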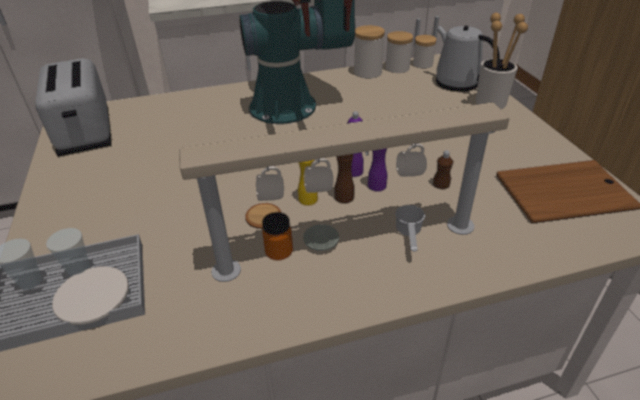

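View pics/w1.png

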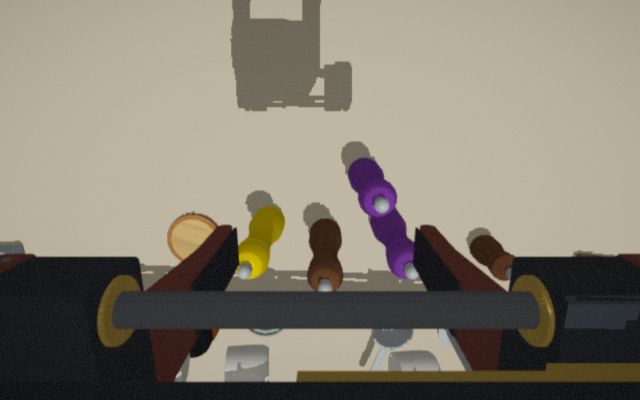

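View pics/t1.png

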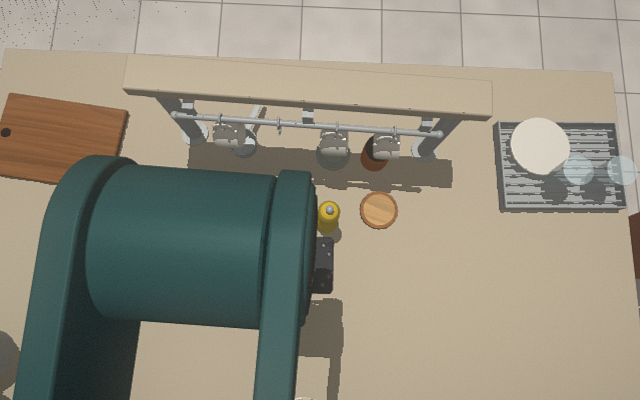

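Run:
```python
from bench import *
from h import *
w=capture("wrist");np.savez("w1.npz",**w)
p=np.array(current_position());R=__import__("rm").Ro.from_quat(current_orientation()).as_matrix()
o=-w["R"].T@w["t"];print("cam in tool",(R.T@(o-p)).round(3))
W=allw(w);T=(W-p)@R
m=(w["range_z"]>0)&(w["range_z"]<.3);print("depth min",w["range_z"][w["range_z"]>0].min())
Q=T[m];print(len(Q),Q.min(0).round(3),Q.max(0).round(3))
for v in range(220,400,10):
    print(v,[ (u,T[v,u].round(3).tolist()) for u in (40,120,200,240,320,400,440,600) if m[v,u]][:8])
t=dict(np.load("t1.npz"));A=allw(t);z=A[...,2];mm=(z>.34)&(t["range_z"]>0)
print("arm z range top",z[mm].min(),z[mm].max())
for (u,v) in((320,250),(323,280),(300,250),(200,240),(70,250),(280,350),(90,370)):print(u,v,A[v,u].round(3))
```

```text
cam in tool [-0.    -0.068 -0.202]
depth min 0.053031094
73540 [-0.081 -0.034 -0.159] [ 0.078  0.013 -0.039]
220 []
230 []
240 [(440, [0.05, -0.011, -0.061])]
250 [(200, [-0.051, -0.011, -0.071]), (440, [0.046, -0.012, -0.072])]
260 [(40, [-0.067, -0.033, -0.127]), (120, [-0.047, -0.034, -0.129]), (200, [-0.047, -0.012, -0.082]), (440, [0.044, -0.01, -0.078]), (600, [0.064, -0.033, -0.128])]
270 [(40, [-0.062, -0.034, -0.133]), (120, [-0.045, -0.033, -0.132]), (200, [-0.046, -0.01, -0.087]), (440, [0.044, -0.007, -0.081]), (600, [0.06, -0.033, -0.133])]
280 [(40, [-0.059, -0.033, -0.137]), (120, [-0.044, -0.032, -0.134]), (200, [-0.044, -0.009, -0.092]), (440, [0.044, -0.003, -0.081]), (600, [0.057, -0.033, -0.137])]
290 [(40, [-0.056, -0.033, -0.141]), (120, [-0.044, -0.03, -0.136]), (200, [-0.044, -0.005, -0.092]), (440, [0.044, 0.001, -0.082]), (600, [0.054, -0.033, -0.141])]
300 [(40, [-0.054, -0.032, -0.143]), (120, [-0.044, -0.028, -0.136]), (200, [-0.027, -0.028, -0.136]), (240, [-0.018, -0.028, -0.136]), (320, [-0.001, -0.028, -0.136]), (400, [0.016, -0.028, -0.136]), (440, [
[... 1242 characters left out ...]
0.014, -0.144]), (120, [-0.046, -0.009, -0.137]), (320, [-0.001, -0.019, -0.148]), (400, [0.014, -0.019, -0.149]), (440, [0.021, -0.019, -0.148]), (600, [0.051, -0.019, -0.148])]
390 [(40, [-0.047, -0.023, -0.155]), (120, [-0.033, -0.025, -0.157]), (200, [-0.021, -0.023, -0.155]), (240, [-0.014, -0.023, -0.155]), (320, [-0.001, -0.023, -0.155]), (400, [0.012, -0.024, -0.156]), (440, [0.019, -0.023, -0.155]), (600, [0.044, -0.023, -0.156])]
arm z range top 0.5141000663485864 0.8298737656264265
320 250 [ 0.417 -0.022  0.524]
323 280 [ 0.383 -0.027  0.525]
300 250 [ 0.396 -0.007  0.828]
200 240 [0.4   0.039 0.824]
70 250 [0.393 0.095 0.827]
280 350 [0.353 0.    0.825]
90 370 [0.336 0.096 0.793]
```

Run:
```python
from bench import *
from h import *
from rm import Ro
p=np.array(current_position());R=Ro.from_quat(current_orientation()).as_matrix()
move_gripper(0.0);print(current_clock(),current_finger_gap())
w=capture("wrist");np.savez("w2.npz",**w);cv2.imwrite("pics/w2.png",w["image"])
W=allw(w);T=(W-p)@R
m=(w["range_z"]>0)&(w["range_z"]<.3)
Q=T[m];print(len(Q),Q.min(0).round(3),Q.max(0).round(3))
print("occupancy: per z slab, x range,y range")
for k,M in(("open",dict(np.load("w1.npz"))),("shut",w)):
    T=((allw(M)-p)@R)[(M["range_z"]>0)&(M["range_z"]<.3)]
    for a in np.arange(-.165,0,.01):
        s=T[(T[:,2]>=a)&(T[:,2]<a+.01)]
        if len(s)>20:print(k,a.round(3),len(s),np.percentile(s,[1,99],axis=0)[:,:2].round(3).tolist())
```

```text
5.3917 0.0005177463962637366
69620 [-0.081 -0.035 -0.159] [ 0.077  0.011 -0.039]
occupancy: per z slab, x range,y range
open -0.165 6952 [[-0.052, -0.024], [0.05, -0.022]]
open -0.155 10438 [[-0.059, -0.032], [0.058, -0.018]]
open -0.145 35495 [[-0.063, -0.034], [0.06, -0.013]]
open -0.135 9886 [[-0.074, -0.034], [0.069, -0.002]]
open -0.125 2304 [[-0.079, -0.033], [0.076, 0.009]]
open -0.115 1173 [[-0.046, -0.005], [0.046, 0.011]]
open -0.105 1620 [[-0.057, -0.012], [0.056, 0.011]]
open -0.095 1300 [[-0.056, -0.012], [0.055, -0.002]]
open -0.085 1199 [[-0.054, -0.012], [0.054, 0.003]]
open -0.075 1078 [[-0.053, -0.012], [0.052, 0.008]]
open -0.065 974 [[-0.052, -0.012], [0.052, 0.009]]
open -0.055 808 [[-0.052, -0.012], [0.052, 0.009]]
open -0.045 313 [[-0.052, -0.012], [0.052, 0.009]]
shut -0.165 6954 [[-0.052, -0.025], [0.049, -0.022]]
shut -0.155 11546 [[-0.052, -0.032], [0.049, -0.018]]
shut -0.145 35342 [[-0.069, -0.034], [0.064, -0.018]]
shut -0.135 11328 [[-0.075, -0.034], [0.073, -0.0]]
shut -0.125 2691 [[-0.079, -0.033], [0.075, 0.004]]
shut -0.115 37 [[-0.002, 0.005], [0.001, 0.011]]
shut -0.105 90 [[-0.002, -0.011], [0.001, 0.009]]
shut -0.095 132 [[-0.003, -0.012], [0.002, -0.01]]
shut -0.085 228 [[-0.011, -0.012], [0.009, -0.01]]
shut -0.075 439 [[-0.01, -0.012], [0.009, -0.01]]
shut -0.065 400 [[-0.009, -0.012], [0.008, 0.008]]
shut -0.055 317 [[-0.009, -0.012], [0.008, -0.002]]
shut -0.045 116 [[-0.009, -0.012], [0.008, -0.01]]
```

View pics/w2.png

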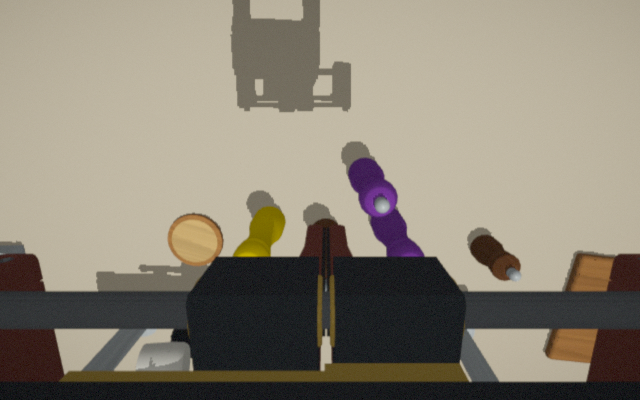

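Run:
```python
from bench import *
from h import *
from rm import Ro,Rt
q=Ro.from_matrix(Rt(0,0,0)).as_quat()
move_ptp([.42,-.16,.12],q)
p=np.array(current_position());R=Ro.from_quat(current_orientation()).as_matrix()
print(current_clock(),p)
s=capture("scene");cv2.imwrite("pics/s2.png",cv2.resize(s["image"][0:240,260:580],None,fx=2.5,fy=2.5));np.savez("s2.npz",**s)
T=((allw(s)-p)@R)[(s["range_z"]>0)]
T=T[(np.abs(T[:,0])<.12)&(np.abs(T[:,1])<.08)&(T[:,2]<.01)&(T[:,2]>-.4)]
for a in np.arange(-.30,0.01,.01):
    x=T[(T[:,2]>=a)&(T[:,2]<a+.01)]
    if len(x)>5:print(a.round(3),len(x),np.percentile(x,[2,98],axis=0)[:,:2].round(3).tolist())
```

```text
6.6583 [ 0.4208643  -0.159864    0.12075295]
-0.3 142 [[-0.036, 0.006], [0.036, 0.041]]
-0.29 150 [[-0.036, 0.011], [0.034, 0.041]]
-0.28 140 [[-0.035, 0.008], [0.037, 0.04]]
-0.27 146 [[-0.035, 0.011], [0.034, 0.041]]
-0.26 169 [[-0.037, 0.007], [0.039, 0.043]]
-0.25 142 [[-0.037, 0.007], [0.038, 0.043]]
-0.24 81 [[-0.036, 0.011], [0.034, 0.042]]
-0.23 104 [[-0.03, 0.003], [0.029, 0.036]]
-0.22 188 [[-0.035, -0.007], [0.036, 0.04]]
-0.21 124 [[-0.039, -0.021], [0.023, 0.037]]
-0.2 39 [[-0.039, -0.011], [0.016, 0.035]]
-0.19 100 [[-0.039, 0.007], [0.017, 0.025]]
-0.18 116 [[-0.039, 0.0], [0.017, 0.026]]
-0.17 441 [[-0.085, -0.025], [0.087, 0.035]]
-0.16 399 [[-0.085, -0.028], [0.086, 0.036]]
-0.15 194 [[-0.083, 0.016], [0.084, 0.037]]
-0.14 239 [[-0.076, 0.007], [0.077, 0.038]]
-0.13 104 [[-0.079, -0.012], [0.081, 0.038]]
-0.12 10 [[-0.064, -0.015], [0.062, 0.03]]
-0.11 40 [[-0.013, 0.002], [0.015, 0.016]]
-0.1 38 [[-0.012, -0.003], [0.013, 0.017]]
-0.09 36 [[-0.011, 0.004], [0.012, 0.015]]
-0.08 30 [[-0.009, 0.007], [0.011, 0.015]]
-0.07 27 [[-0.008, 0.007], [0.009, 0.017]]
-0.06 25 [[-0.008, 0.001], [0.009, 0.015]]
-0.05 22 [[-0.008, -0.006], [0.01, 0.013]]
```

View pics/s2.png

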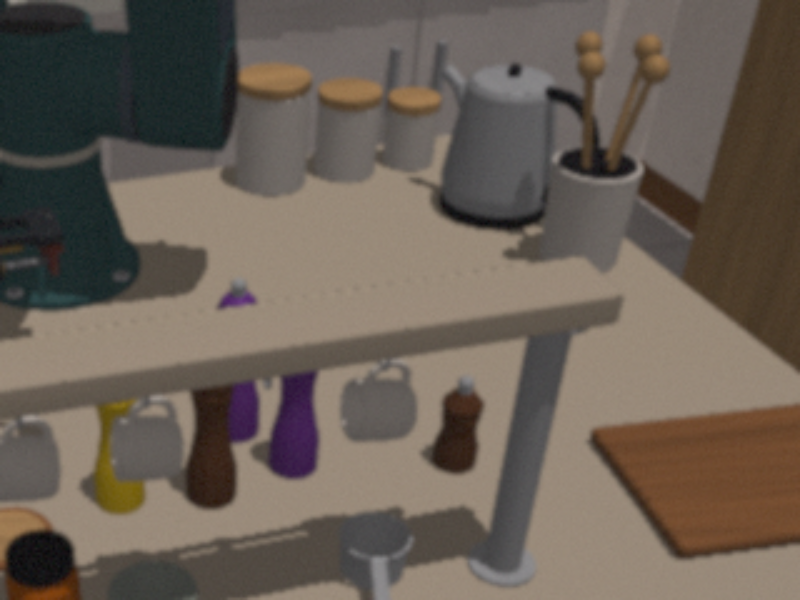

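Run:
```python
from bench import *
from h import *
from rm import Ro,Rt
servo_line([.42,-.16,.02],rate=.15)
w=capture("wrist");cv2.imwrite("pics/w3.png",w["image"]);
p=np.array(current_position());R=Ro.from_quat(current_orientation()).as_matrix()
T=(allw(w)-p)@R
print(current_clock(),p,"image of shut fingers, col 310 & 335:")
for v in range(200,262,5):print(v,T[v,310].round(3),T[v,336].round(3))
print(w["intrinsics"][0,0],(R.T@w["R"].T).round(2).tolist())
try: print(servo_line([.42,-.16,.001],rate=.03,contact_N=2))
except PlanningError as e: print(e)
print(current_position(),current_force(),current_clock())
```

```text
7.575 [ 0.42094655 -0.16032472  0.02088084] image of shut fingers, col 310 & 335:
200 [-0.01  -0.008  0.019] [ 0.007 -0.008  0.019]
205 [-0.01  -0.005  0.018] [ 0.007 -0.004  0.02 ]
210 [-0.01  -0.001  0.019] [ 0.007 -0.     0.021]
215 [-0.01   0.003  0.019] [0.007 0.003 0.02 ]
220 [-0.    -0.068 -0.202] [0.007 0.007 0.021]
225 [-0.008 -0.012 -0.042] [ 0.005 -0.012 -0.041]
230 [-0.007 -0.012 -0.048] [ 0.005 -0.012 -0.049]
235 [-0.007 -0.012 -0.055] [ 0.005 -0.012 -0.056]
240 [-0.007 -0.012 -0.061] [ 0.005 -0.012 -0.061]
245 [-0.007 -0.012 -0.066] [ 0.004 -0.012 -0.067]
250 [-0.006 -0.011 -0.071] [ 0.004 -0.012 -0.072]
255 [-0.006 -0.012 -0.077] [ 0.004 -0.011 -0.076]
260 [-0.004 -0.034 -0.128] [ 0.002 -0.034 -0.128]
347.985575816492 [[1.0, -0.0, 0.0], [0.0, 0.97, 0.25], [-0.0, -0.25, 0.97]]
False
[ 0.41998426 -0.16001143  0.00092458] [ 0.14369638  0.24969117 -0.6515909 ] 8.3583
```

View pics/w3.png

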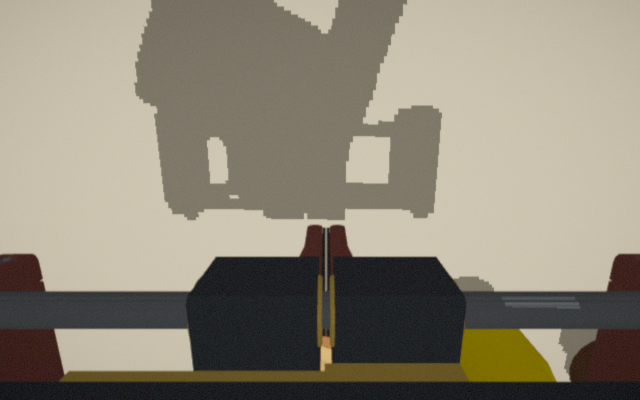

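Run:
```python
from bench import *
try: print(servo_line([.42,-.16,-.012],rate=.02,contact_N=2))
except PlanningError as e: print("PE",e)
print(current_position(),current_force(),current_clock())
```

```text
False
[ 0.42000696 -0.15998716 -0.01203193] [-1.22368419  0.45500428 -0.90444659] 9.1583
```

Run:
```python
from bench import *
try: print(servo_line([.42,-.16,-.05],rate=.03,contact_N=2.5))
except PlanningError as e: print("PE",e)
print(current_position(),current_force(),current_clock())
p=current_position()
servo_line([p[0],p[1],p[2]+.03],rate=.1)
print(current_force(),current_clock())
```

```text
True
[ 0.41983192 -0.15991822 -0.0386723 ] [-1.46353249  1.25265674  8.31981059] 10.025
[ 0.03678107 -0.69638701  0.52354248] 10.475
```

Run:
```python
from h import *
from rm import *
s=dict(np.load("s2.npz"));p=np.array([ 0.4208643,-0.159864,0.12075295]);R=Rt(0,0,0)
W=allw(s);T=((W-p)@R);m=(s["range_z"]>0)&(W[...,2]>.25)&(np.abs(T[...,0])<.3)&(np.abs(T[...,1])<.35)
u=np.arange(640)[None].repeat(400,0)
T=T[m]
for a in np.arange(-.7,-.1,.03):
    x=T[(T[:,2]>=a)&(T[:,2]<a+.03)]
    if len(x)>5:print(a.round(3),len(x),np.percentile(x,[2,98],axis=0)[:,:2].round(3).tolist())
t=dict(np.load("t1.npz"));W=allw(t);q=np.array([.4002,.0505,.36]);m=(t["range_z"]>0)&(W[...,2]>.30)
T=(W-q)[m]
print("top cloud, rel to TCP (world axes) by height")
for a in np.arange(0,.5,.03):
    x=T[(T[:,2]>=a)&(T[:,2]<a+.03)]
    if len(x)>5:print(a.round(3),len(x),np.percentile(x,[2,98],axis=0)[:,:2].round(3).tolist())
OFF=.039
for P in((.505,.043,.012),(.56,.05,.012),(.63,.054,.012)):
    print(P)
    for t in range(0,61,10):
        print(t,"".join(" %4d:%s"%(psi,"".join("X" if ik(np.array(P)+OFF*Rt(t,psi,0)[:,2],t,psi,r) is not None else "." for r in(0,45,90,135))) for psi in range(-90,91,15)))
```

```text
-0.4 436 [[-0.056, -0.006], [0.051, 0.058]]
-0.37 476 [[-0.035, 0.007], [0.035, 0.041]]
-0.34 491 [[-0.035, 0.007], [0.036, 0.043]]
-0.31 450 [[-0.035, -0.236], [0.278, 0.042]]
-0.28 726 [[-0.035, -0.266], [0.296, 0.041]]
-0.25 565 [[-0.035, -0.273], [0.296, 0.041]]
-0.22 6117 [[-0.157, -0.333], [0.291, 0.343]]
-0.19 3281 [[-0.155, -0.343], [0.29, 0.345]]
-0.16 1512 [[-0.138, -0.346], [0.291, 0.311]]
-0.13 26 [[-0.141, -0.345], [0.293, 0.311]]
top cloud, rel to TCP (world axes) by height
0.15 1052 [[-0.031, -0.088], [0.031, -0.067]]
0.36 712 [[-0.09, -0.056], [-0.046, 0.047]]
0.39 1890 [[-0.086, -0.056], [-0.043, 0.047]]
0.42 8376 [[-0.075, -0.064], [0.043, 0.047]]
0.45 44057 [[-0.066, -0.06], [0.031, 0.058]]
(0.505, 0.043, 0.012)
0   -90:XXXX  -75:XXXX  -60:XXXX  -45:XXXX  -30:XXXX  -15:XXXX    0:XXXX   15:XXXX   30:XXXX   45:XXXX   60:XXXX   75:XXXX   90:XXXX
10   -90:XXXX  -75:XXXX  -60:XXXX  -45:XXXX  -30:XXXX  -15:XXXX    0:XXXX   15:XXXX   30:XXXX   45:XXXX   60:XXXX   75:XXXX   90:XXXX
20   -90:XXXX  -75:XXXX  -60:XXXX  -45:XXXX  -30:XXXX  -15:....    0:....   15:XXXX   30:XXX
[... 1792 characters left out ...]
   60:XXXX   75:XXXX   90:XXXX
20   -90:XXXX  -75:XXXX  -60:XXXX  -45:XXXX  -30:XXXX  -15:XXXX    0:XXXX   15:XXXX   30:XXXX   45:XXXX   60:XXXX   75:XXXX   90:XXXX
30   -90:XXXX  -75:XXXX  -60:XXXX  -45:XXXX  -30:....  -15:....    0:....   15:XXXX   30:XXXX   45:XXXX   60:XXXX   75:XXXX   90:XXXX
40   -90:XXXX  -75:XXXX  -60:....  -45:....  -30:....  -15:XXXX    0:XXXX   15:XXXX   30:XXXX   45:XXXX   60:XXXX   75:XXXX   90:XXXX
50   -90:XXXX  -75:....  -60:....  -45:....  -30:....  -15:XXXX    0:XXXX   15:XXXX   30:XXXX   45:XXXX   60:XXXX   75:XXXX   90:XXXX
60   -90:XXXX  -75:....  -60:....  -45:....  -30:XXXX  -15:XXXX    0:....   15:XXXX   30:XXXX   45:XXXX   60:XXXX   75:XXXX   90:XXXX
```

```bash
sed -e 's/^body=.*/body=np.concatenate([box(.089,.0375,-.14,-.080,n=(17,8,6)),box(.043,.043,-.345,-.14,n=(5,5,12)),box(.065,.065,-.45,-.345,n=(5,5,5))])/' -e 's/np.interp(a,\[0.*/np.interp(psi,[-90,-75,-60,-45,-30,-15,0,15,30,45,60,90],[60,40,22,22,22,20,32,33,36,60,60,60])/' de.py > de2.py; grep -n "interp(psi" de2.py; time timeout 560 python3 de2.py
```

```text
17:    a=abs(psi);return np.interp(psi,[-90,-75,-60,-45,-30,-15,0,15,30,45,60,90],[60,40,22,22,22,20,32,33,36,60,60,60])
(0, 1, np.float64(-0.0068859880470622005), [8.989, -61.802, 164.975, 0.064, 0.008, 0.009])
(0, 1, np.float64(-0.0065216196897163615), [10.15, -15.052, 32.41, 0.037, -0.001, 0.002])
(0, 1, np.float64(-0.0014468563411014108), [16.147, 7.584, 89.554, 0.086, 0.007, 0.0])
(0, 1, np.float64(-0.0008998919756272906), [34.132, 22.917, 102.388, 0.029, -0.006, 0.0])
(0, 1, np.float64(-0.006525315195695243), [23.41, 60.059, 146.968, 0.086, -0.02, 0.0])
(0, 0.33, np.float64(-0.005036627852816458), [10.105, -60.049, 160.641, 0.085, 0.022, 0.008])
(0, 0.33, np.float64(-0.0018117253028398228), [11.269, -21.539, 12.302, 0.08, 0.024, 0.003])
(0, 0.33, np.float64(-0.0025233121146760844), [16.066, 9.032, 45.253, 0.05, 0.011, 0.0])
(0, 0.33, np.float64(-0.0013911265715516423), [17.773, 40.396, 114.573, 0.086, 0.006, 0.0])
(0, 0.33, np.float64(-0.0039286236618514166), [22.213, 60.01, 131.565, 0.086, -0.003, 0.0])
(0.33, 0.67, np.float64(-0.003413961150163406), [12.155, -65.514, 165.606,
[... 202 characters left out ...]
2, 0.0])
(0.33, 0.67, np.float64(-0.000349762172828616), [35.157, 26.071, 102.636, 0.027, -0.004, 0.0])
(0.33, 0.67, np.float64(-0.004704870945263985), [9.818, 61.065, 16.389, 0.044, -0.009, 0.008])
(0.67, 1, np.float64(0.0030440297372938373), [22.799, -90.741, 135.208, 0.073, 0.012, 0.007])
(0.67, 1, np.float64(0.002313834320174485), [20.249, -16.916, 31.202, 0.028, -0.001, 0.01])
(0.67, 1, np.float64(0.002447819996151783), [23.677, 10.69, 135.795, 0.03, 0.001, 0.0])
(0.67, 1, np.float64(0.002571141702255919), [17.497, 48.931, 32.326, 0.019, -0.019, 0.001])
(0.67, 1, np.float64(0.0030395788955100388), [19.888, 77.872, 44.661, 0.063, -0.022, 0.004])
real	1m49.293s
user	6m9.562s
sys	0m36.805s
```

Run:
```python
from rm import *
for X in(.48,.505,.53,.56,.59,.63):
    Y=.043+(X-.505)*.075
    o=[]
    for psi in range(0,66,5):
        ok=[t for t in range(26,52,2) if ik(np.array([X,Y,.015])+.039*Rt(t,psi,0)[:,2],t,psi,90) is not None]
        o.append(f"{psi}:{min(ok,default=0)}-{max(ok,default=0)}({len(ok)})")
    print(X,o)
for t,psi,X in((44,45,.505),(44,30,.56),(44,15,.63),(44,20,.59),(30,0,.505),(30,20,.505),(44,50,.505)):
    for k in(90,270):
        j=inverse_kinematics(np.array([X,.045,.015])+.039*Rt(t,psi,0)[:,2],Ro.from_matrix(Rt(t,psi,k)).as_quat())
        print(t,psi,X,k,None if j is None else np.round(j,2))
```

```text
0.48 ['0:0-0(0)', '5:0-0(0)', '10:26-26(1)', '15:26-28(2)', '20:26-28(2)', '25:26-30(3)', '30:26-32(4)', '35:26-34(5)', '40:26-38(7)', '45:26-50(13)', '50:26-50(13)', '55:26-50(13)', '60:26-50(13)', '65:26-50(13)']
0.505 ['0:30-30(1)', '5:28-30(2)', '10:28-30(2)', '15:26-30(3)', '20:26-32(4)', '25:26-34(5)', '30:26-36(6)', '35:26-40(8)', '40:26-48(12)', '45:26-50(13)', '50:26-50(13)', '55:26-50(13)', '60:26-50(13)', '65:26-50(13)']
0.53 ['0:30-34(3)', '5:30-34(3)', '10:30-34(3)', '15:28-36(5)', '20:26-36(6)', '25:26-38(7)', '30:26-42(9)', '35:26-48(12)', '40:26-50(13)', '45:26-50(13)', '50:26-50(13)', '55:26-50(13)', '60:26-50(13)', '65:26-50(13)']
0.56 ['0:32-40(5)', '5:32-40(5)', '10:30-40(6)', '15:28-40(7)', '20:26-42(9)', '25:26-46(11)', '30:26-50(13)', '35:26-50(13)', '40:26-50(13)', '45:26-50(13)', '50:26-50(13)', '55:26-50(13)', '60:26-50(13)', '65:26-50(13)']
0.59 ['0:34-46(7)', '5:32-44(7)', '10:32-46(8)', '15:30-46(9)', '20:26-50(13)', '25:26-50(13)', '30:26-50(13)', '35:26-50(13)', '40:26-50(13)', '45:26-50(13)', '50:26-50(13)', '55:26-50(13)', '60:26-50(13)', '65:26-50(13
[... 170 characters left out ...]
6-50(13)', '55:26-50(13)', '60:26-50(13)', '65:26-50(13)']
44 45 0.505 90 [-0.62  0.7   2.31  1.59  0.76 -2.94]
44 45 0.505 270 [-0.62  0.7   2.31  1.59  0.76  0.2 ]
44 30 0.56 90 None
44 30 0.56 270 [-0.46  0.7   2.32  2.04  0.71  0.15]
44 15 0.63 90 [-0.25  0.69  2.24  2.49  0.6  -2.96]
44 15 0.63 270 [-0.25  0.69  2.24  2.49  0.6   0.18]
44 20 0.59 90 None
44 20 0.59 270 [-0.33  0.7   2.32  2.36  0.67  0.13]
30 0 0.505 90 None
30 0 0.505 270 [-0.08  0.53  2.36  3.    0.27  0.07]
30 20 0.505 90 [-0.27  0.53  2.34  2.06  0.34 -2.65]
30 20 0.505 270 [-0.27  0.53  2.34  2.06  0.34  0.5 ]
44 50 0.505 90 [-0.63  0.69  2.26  1.44  0.77 -2.86]
44 50 0.505 270 [-0.63  0.69  2.26  1.44  0.77  0.28]
```

```bash
cat > s3.py <<'E'
import de2
from de2 import *
de2.tmax=lambda p:90
for s in(0,.2,.4,.6,.8,1):
    for t in (36,40,44):
        o=[]
        for psi in range(10,56,5):
            b=max(((ev((t,psi,r,0,lat,eh),[s])[0],lat,r,eh) for lat in(-.012,-.006,0,.006,.012) for r in (85,90,95,100) for eh in (0,.003)),key=lambda x:x[0])
            o.append("%d:%.1f(%d,%d,%d)"%(psi,b[0]*1e3,b[1]*1e3,b[2],b[3]*1e3))
        print(s,round(.505+s*.127,3),t,o,flush=True)
E
python3 s3.py
```

```text
0 0.505 36 ['10:-8.0(12,85,0)', '15:-8.0(0,95,0)', '20:-7.7(0,90,0)', '25:-7.7(12,85,0)', '30:-7.9(6,90,0)', '35:-7.8(12,95,0)', '40:-8.0(12,90,0)', '45:-8.6(12,95,0)', '50:-8.5(12,95,0)', '55:-10.9(12,95,0)']
0 0.505 40 ['10:-0.5(-6,90,0)', '15:-0.5(6,85,0)', '20:-0.8(12,90,0)', '25:-0.8(12,90,0)', '30:-0.9(6,90,0)', '35:-1.7(12,100,0)', '40:-1.3(6,100,0)', '45:-2.3(6,100,0)', '50:-3.0(12,90,0)', '55:-5.6(12,85,0)']
0 0.505 44 ['10:6.3(6,90,3)', '15:6.4(6,90,3)', '20:6.6(0,90,3)', '25:6.1(0,90,0)', '30:5.6(6,85,3)', '35:5.6(6,90,0)', '40:5.6(6,95,3)', '45:4.6(6,95,0)', '50:3.2(6,95,0)', '55:-0.4(6,90,0)']
0.2 0.53 36 ['10:-8.0(12,85,0)', '15:-8.0(0,95,0)', '20:-7.7(0,90,0)', '25:-7.7(12,85,0)', '30:-7.9(6,90,0)', '35:-8.1(12,95,3)', '40:-8.0(12,90,0)', '45:-10.5(6,95,0)', '50:-13.4(6,90,0)', '55:-15.8(0,90,0)']
0.2 0.53 40 ['10:-0.5(-6,90,0)', '15:-0.5(6,85,0)', '20:-0.8(12,90,0)', '25:-0.8(12,90,0)', '30:-0.9(6,90,0)', '35:-1.7(6,90,0)', '40:-3.0(6,90,3)', '45:-5.8(6,85,0)', '50:-9.5(0,90,0)', '55:-14.6(0,90,3)']
0.2 0.53 44 ['10:6.3(6,90,3)', '15:6.4(6,90,3)', '20:6.6(0,90,3)', '2
[... 2077 characters left out ...]
0,0)', '55:-20.9(-6,95,0)']
1 0.632 36 ['10:-8.0(12,85,0)', '15:-8.0(0,95,0)', '20:-8.1(0,90,3)', '25:-9.8(-6,100,3)', '30:-15.0(-12,100,3)', '35:-16.6(-12,100,0)', '40:-17.5(0,85,3)', '45:-17.5(-12,100,3)', '50:-17.5(-12,85,3)', '55:-17.5(-12,85,3)']
1 0.632 40 ['10:-0.5(-6,90,0)', '15:-1.0(-6,90,0)', '20:-1.5(-6,95,0)', '25:-5.8(-12,100,3)', '30:-15.5(0,100,0)', '35:-15.9(-12,100,3)', '40:-18.6(-12,85,3)', '45:-18.0(-12,95,3)', '50:-18.3(-12,85,3)', '55:-18.4(-6,100,3)']
1 0.632 44 ['10:6.3(6,90,3)', '15:6.1(-6,90,0)', '20:3.0(-12,90,3)', '25:-8.3(-12,95,3)', '30:-15.5(-12,100,3)', '35:-17.7(-12,100,3)', '40:-20.7(-12,100,3)', '45:-20.4(-6,90,3)', '50:-20.3(-12,90,3)', '55:-17.6(12,85,3)']
```

```bash
cat > plan.py <<'E'
import de2
from de2 import *
from rm import Ro,inverse_kinematics
de2.tmax=lambda p:90
OFF=.0385
M0=np.array([.5425,.048]);H=np.array([.669,.057])
def cfg(X):  # by tip x
    return np.interp(X,[.48,.505,.53,.556,.581,.607,.632],[41,40,34,26,20,15.5,11]),44.,90.
def knot(mill,start,end,lat=.0,eh=.003):
    "tip xyz, R, info for mill centre on path"
    X=mill[0]-.0365
    psi,t,roll=cfg(X)
    w,i=ev((t,psi,roll,0,lat,eh),[0],start=np.array(mill),end=np.array(mill)+(end-start))
    d,zc,h,mp,cm,ca=i
    R=Rt(t,psi,roll+180)
    tip=np.array([mill[0]-mp[0],mill[1]-mp[1],h])
    return tip,R,w,(zc,cm,ca,psi)
def tcp(tip,R): return tip+OFF*R[:,2]
def quat(R): return Ro.from_matrix(R).as_quat()
def others(tip,R,mill=None):
    f=np.concatenate([F0+[s*.00675,0,0] for s in(-1,1)]);Q=np.concatenate([body,f])@R.T+tip
    c=[clear(Q,k).min() for k in(yel,p1,p2)]
    if mill is not None:c.append(clear(Q,mill).min())
    return np.round(np.array(c)*1e3,1),round(Q[:,2].min()*1e3,1)
if __name__=="__main__":
    for lat in(0,.004,.008):
        print("lat",lat)
        for s in np.linspace(0,1,9):
            m=M0+s*(H-M0)
            tip,R,w,i=knot(m,M0,H,lat)
            j=inverse_kinematics(tcp(tip,R),quat(R))
            print(s,tip.round(4),"w %.1f"%(w*1e3),np.round(i,3),None if j is None else np.round(j,2),others(tip,R,m))
    tip,R,w,i=knot(M0,M0,H,.004)
    for b in(.0,.012,.02):
        for z in(0,.03,.06,.1,.15,.2,.25):
            t2=tip+[-b,0,z];j=inverse_kinematics(tcp(t2,R),quat(R))
            print("desc",b,z,others(t2,R,M0),None if j is None else np.round(j,2))
E
python3 plan.py
```

```text
lat 0
0.0 [0.5026 0.0452 0.0174] w 2.4 [2.700e-02 2.000e-03 9.960e-01 3.976e+01] [-0.61  0.7   2.36  1.76  0.75  0.11] (array([21.7, 59.1, 31.1, -0.6]), np.float64(8.0))
0.125 [0.5184 0.0463 0.0174] w 4.1 [2.7000e-02 4.0000e-03 9.9200e-01 3.5965e+01] [-0.56  0.7   2.36  1.88  0.74  0.1 ] (array([13.5, 50.5, 38.9, -0.3]), np.float64(8.0))
0.25 [0.5352 0.0475 0.0174] w 4.3 [2.7000e-02 4.0000e-03 9.8600e-01 3.1654e+01] [-0.5   0.7   2.36  2.02  0.73  0.1 ] (array([ 6.6, 45.8, 41.5, -0.9]), np.float64(8.0))
0.375 [0.551  0.0486 0.0174] w 4.7 [2.7000e-02 6.0000e-03 9.7900e-01 2.6788e+01] [-0.44  0.7   2.37  2.17  0.72  0.09] (array([ 4.7, 46.6, 40.5, -0.3]), np.float64(8.0))
0.5 [0.5678 0.0498 0.0174] w 5.2 [2.700e-02 6.000e-03 9.710e-01 2.282e+01] [-0.37  0.7   2.35  2.3   0.71  0.1 ] (array([ 5.2, 51.1, 40.8, -0.6]), np.float64(8.0))
0.625 [0.5837 0.0509 0.0174] w 5.0 [2.7000e-02 7.0000e-03 9.6500e-01 1.9297e+01] [-0.32  0.7   2.33  2.41  0.68  0.11] (array([ 5. , 55. , 39.7, -0. ]), np.float64(8.0))
0.75 [0.6005 0.0521 0.0174] w 5.9 [2.700e-02 6.000e-03 9.570e-01 1.656e+01] [-0.27  0.6
[... 4860 characters left out ...]
  2.15  0.93  1.    1.27]
desc 0.02 0 (array([30.8, 72.3, 23.2, 18.5]), np.float64(8.0)) None
desc 0.02 0.03 (array([30.4, 73. , 23.9, 20.1]), np.float64(38.0)) None
desc 0.02 0.06 (array([31.5, 83.6, 32.3, 25.9]), np.float64(68.0)) [-0.66  0.51  2.37  1.52  0.75  0.38]
desc 0.02 0.1 (array([41.1, 82.5, 51.4, 24.8]), np.float64(108.0)) [-0.66  0.38  2.34  1.35  0.77  0.61]
desc 0.02 0.15 (array([60.2, 84.9, 52.3, 27.1]), np.float64(158.0)) [-0.66  0.23  2.29  1.17  0.83  0.87]
desc 0.02 0.2 (array([353.6, 394.2, 345.1, 341.3]), np.float64(208.0)) [-0.66  0.11  2.23  1.03  0.92  1.09]
desc 0.02 0.25 (array([353.6, 394.2, 345.1, 341.3]), np.float64(258.0)) [-0.66  0.01  2.16  0.92  1.01  1.26]
```

```bash
python3 - <<'E'
s=open("plan.py").read()
s=s.replace("[.48,.505,.53,.556,.581,.607,.632],[41,40,34,26,20,15.5,11]","[.475,.488,.503,.518,.535,.551,.568,.584,.600,.632],[52,50,45,39.5,33.5,28,23.5,19.5,16.5,11]")
open("plan.py","w").write(s)
E
python3 - <<'E'
from plan import *
for lat in(0,-.003):
    for s in np.linspace(0,1,9):
        m=M0+s*(H-M0);tip,R,w,i=knot(m,M0,H,lat)
        for b in(0,.006):
            t2=tip-[b,0,0];j=inverse_kinematics(tcp(t2,R),quat(R))
            print(lat,s,b,tip.round(4),"w %.1f"%(w*1e3),np.round(i,3)[:3],None if j is None else np.round(j,2)[[2,5]],others(t2,R,m))
m=M0;tip,R,w,i=knot(m,M0,H,0)
R=Rt(44,51,270)
for b in(.012,.016):
  for z in(0,.05,.1,.15,.2,.22):
    t2=tip+[-b,0,z];j=inverse_kinematics(tcp(t2,R),quat(R));print(b,z,others(t2,R,m),None if j is None else np.round(j,2))
E
```

```text
0 0.0 0 [0.5026 0.0452 0.0174] w 0.4 [0.027 0.    0.998] [2.32 0.18] (array([16.5, 61.4, 31.1, -0.8]), np.float64(8.0))
0 0.0 0.006 [0.5026 0.0452 0.0174] w 0.4 [0.027 0.    0.998] [2.33 0.16] (array([22.2, 64.4, 27.3,  4.9]), np.float64(8.0))
0 0.125 0 [0.5184 0.0463 0.0174] w 3.2 [0.027 0.003 0.994] [2.34 0.14] (array([10.5, 51.4, 39.7, -0.5]), np.float64(8.0))
0 0.125 0.006 [0.5184 0.0463 0.0174] w 3.2 [0.027 0.003 0.994] [2.36 0.12] (array([15.8, 53.3, 35.9,  5.4]), np.float64(8.0))
0 0.25 0 [0.5352 0.0475 0.0174] w 4.0 [0.027 0.004 0.987] [2.36 0.11] (array([ 5.4, 46. , 42.8, -1. ]), np.float64(8.0))
0 0.25 0.006 [0.5352 0.0475 0.0174] w 4.0 [0.027 0.004 0.987] [2.37 0.09] (array([ 9.8, 46.2, 41.6,  4.9]), np.float64(8.0))
0 0.375 0 [0.551  0.0486 0.0174] w 4.1 [0.027 0.005 0.98 ] [2.36 0.09] (array([ 4.1, 46.6, 41.1, -0.3]), np.float64(8.0))
0 0.375 0.006 [0.551  0.0486 0.0174] w 4.1 [0.027 0.005 0.98 ] [2.38 0.07] (array([ 6.9, 45.1, 38.4,  5.5]), np.float64(8.0))
0 0.5 0 [0.5678 0.0498 0.0174] w 4.6 [0.027 0.006 0.971] [2.35 0.1 ] (array([ 4.6, 51.1, 41.5, -0.7]), np.float64(
[... 3660 characters left out ...]
3]), np.float64(108.0)) [-0.65  0.41  2.23  1.13  0.88  0.67]
0.012 0.15 (array([51.2, 79.8, 52.6, 19.7]), np.float64(158.0)) [-0.65  0.29  2.18  1.02  0.96  0.86]
0.012 0.2 (array([341.5, 394.1, 345.4, 326.4]), np.float64(208.0)) [-0.65  0.18  2.13  0.93  1.05  1.02]
0.012 0.22 (array([341.5, 394.1, 345.4, 326.4]), np.float64(228.0)) [-0.65  0.14  2.1   0.9   1.09  1.08]
0.016 0 (array([22.1, 72.6, 21.3,  7.3]), np.float64(8.0)) [-0.66  0.69  2.28  1.42  0.78  0.24]
0.016 0.05 (array([23.7, 78.5, 30.1, 20.1]), np.float64(58.0)) [-0.66  0.55  2.27  1.27  0.82  0.46]Traceback (most recent call last):
  File "<stdin>", line 12, in <module>
ValueError: time passes only in moves, steps and waits
```

Run:
```python
from bench import *
from plan import *
p=current_position();servo_line([p[0],p[1],.30],rate=.3)
tip=np.array([.4866,.0442,.0174]);R=Rt(44,51,270)
move_ptp(tcp(tip+[0,0,.22],R),quat(R))
print(current_clock(),current_position(),current_joint_pos().round(2) if hasattr(current_joint_pos(),'round') else current_joint_pos())
s=capture("scene");cv2.imwrite("pics/s4.png",cv2.resize(s["image"][0:240,200:520],None,fx=2.4,fy=2.4))
s=capture("top");cv2.imwrite("pics/t4.png",s["image"])
```

```text
14.3167 [0.50352787 0.06486969 0.20972543] [-0.66  0.14  2.11  0.9   1.09  1.07]
```

View pics/s4.png

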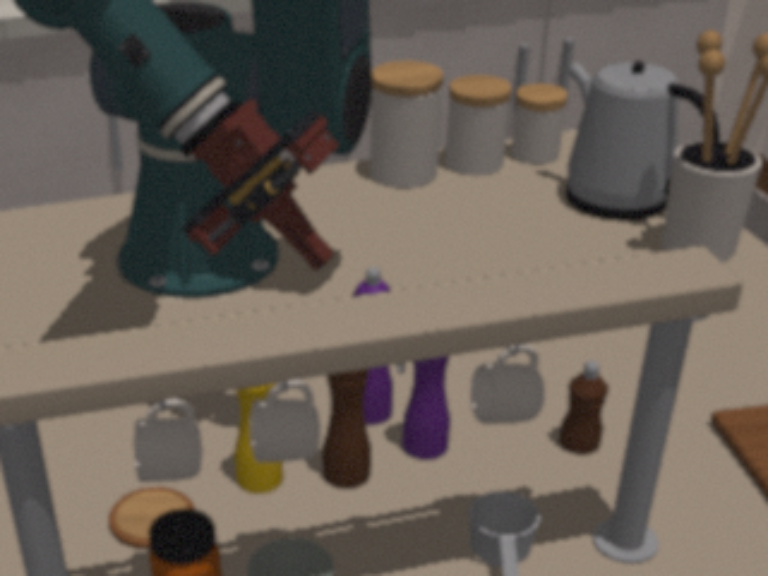

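View pics/t4.png

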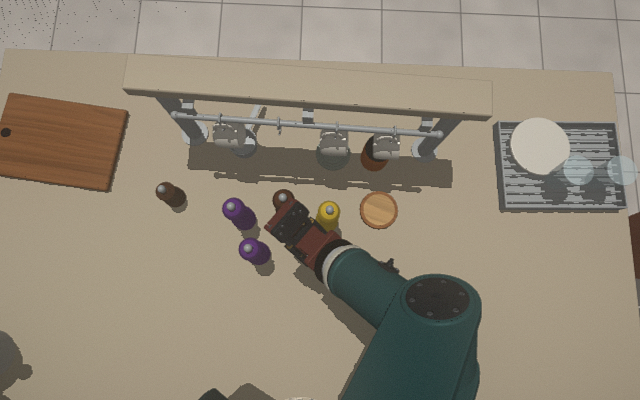

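```bash
cat > ms.py <<'E'
from bench import *
from plan import *
def meas(pred):
    s=capture("scene");P=allw(s).reshape(-1,3);ok=(s["range_z"].reshape(-1)>0)&(P[:,2]>.007)&(P[:,2]<.040)
    P=P[ok];c=np.array(pred)+[.0017,.0034]
    for r in(.045,.036,.034):
        Q=P[(np.hypot(*(P[:,:2]-c).T)<r)];c=fitc(Q,.027)
    return c-[.0017,.0034],len(Q),s
def topmeas():
    pass
E
python3 - <<'E'
from ms import *
R=Rt(44,51,270);tip=np.array([.4866,.0442,.0174])
print(meas([.5425,.048])[:2])
print(servo_line(tcp(tip+[0,0,.03],R),rate=.15,contact_N=6), current_force())
print(servo_line(tcp(tip,R),rate=.06,contact_N=4),current_force(),current_position(),current_clock())
m,n,s=meas([.5425,.048]);print(m,n)
cv2.imwrite("pics/s5.png",cv2.resize(s["image"][60:260,220:480],None,fx=3,fy=3))
s=capture("top");cv2.imwrite("pics/t5.png",cv2.resize(s["image"][90:340,180:500],None,fx=2.4,fy=2.4))
E
```

```text
(array([0.54265734, 0.048064  ]), 204)
False [0.11858921 0.01789557 0.72789481]
False [ 0.43138438 -0.14479391  0.78559158] [ 0.50346135  0.06502943 -0.0100499 ] 16.5333
[0.54262191 0.04809952] 206
```

View pics/s5.png

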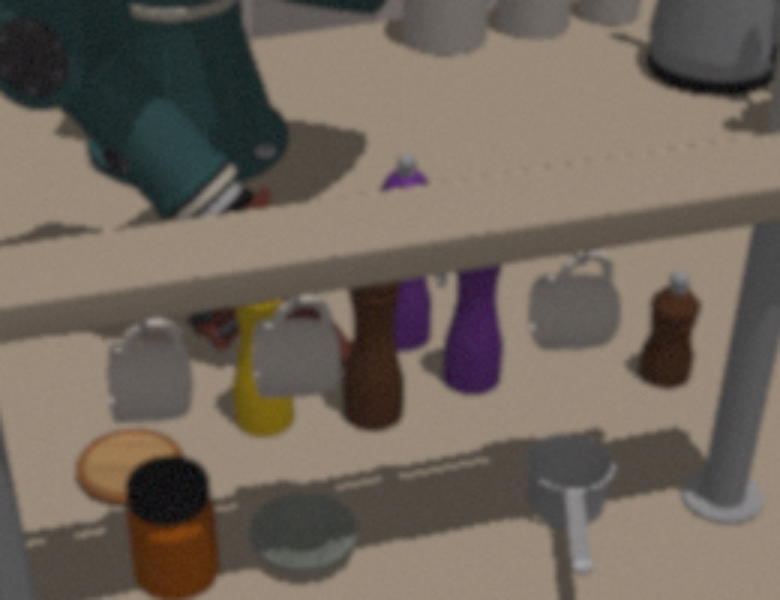

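View pics/t5.png

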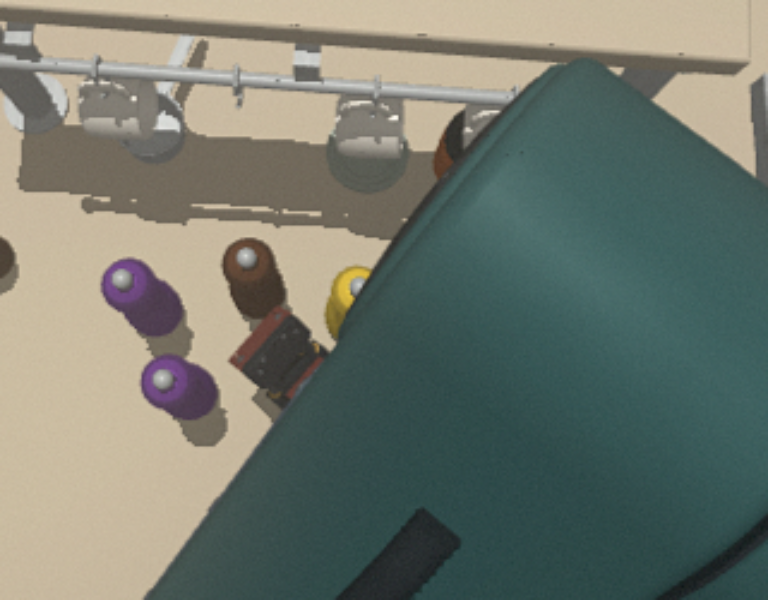

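```bash
cat >> ms.py <<'E'
def push(m,dist,lat=0.,rate=.03,n=2,H=H,pre=.003,limit=12):
    m=np.array(m);u=(H-m)/np.linalg.norm(H-m)
    tip,R,w,i=knot(m,m,H,lat);print("contact knot",tip.round(4),"w%.1f"%(w*1e3),np.round(i,3))
    if pre: servo_line(tcp(tip-np.r_[u*pre,0],R),quat(R),rate=.04)
    for k in range(1,n+1):
        mm=m+u*dist*k/n
        tip,R,w,i=knot(mm,m,H,lat)
        hit=servo_line(tcp(tip,R),quat(R),rate=rate,contact_N=limit)
        print(" to",tip.round(4),"w%.1f"%(w*1e3),np.round(i,3)[[0,1,2]],"yel",others(tip,R)[0][0],"hit",hit,"F",np.round(current_force(),1))
        if hit:break
    r,nn,s=meas(mm);print("mill now",r.round(4),nn,"wanted",mm.round(4),"to go",(H-r).round(4),"t",current_clock(),"j3",round(float(current_joint_pos()[2]),3))
    return r,s
E
sed -i 's/\[52,50,45,39.5/[50,46,42,38/' plan.py
python3 - <<'E'
from ms import *
s=capture("top");W=allw(s);z=W[...,2];print("elbow z",[W[v,u].round(2).tolist() for u,v in((350,300),(420,150),(480,200))])
r,s=push([.5426,.0481],.016,lat=.001)
cv2.imwrite("pics/s6.png",cv2.resize(s["image"][60:260,220:480],None,fx=3,fy=3))
E
```

```text
elbow z [[0.37, -0.04, 0.74], [0.46, -0.07, 0.79], [0.43, -0.1, 0.79]]
contact knot [0.5028 0.0443 0.0174] w2.4 [2.7000e-02 2.0000e-03 9.9300e-01 4.1173e+01]
 to [0.5107 0.0449 0.0174] w3.4 [0.027 0.003 0.991] yel 15.5 hit False F [-0.3 -0.5  0.2]
 to [0.5187 0.0454 0.0174] w4.2 [0.027 0.004 0.988] yel 11.5 hit False F [-1.8 -1.3  1.3]
mill now [0.5516 0.0507] 205 wanted [0.5586 0.0492] to go [0.1174 0.0063] t 18.2667 j3 2.354
```

View pics/s6.png

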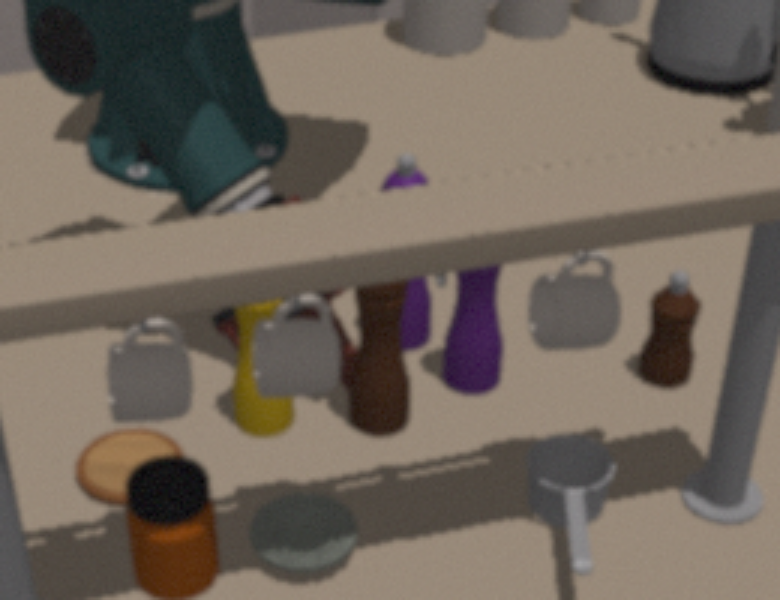

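```bash
cat >> ms.py <<'E'
def tilt(s,m,off=(.0017,.0034)):
    P=allw(s).reshape(-1,3);P=P[s["range_z"].reshape(-1)>0];c=np.array(m)+off;o=[]
    for a,b in((.007,.04),(.045,.07),(.07,.09),(.09,.11),(.11,.13)):
        Q=P[(P[:,2]>a)&(P[:,2]<b)&(np.hypot(*(P[:,:2]-c).T)<.032)]
        if len(Q)<15: continue
        from scipy.optimize import least_squares
        x=least_squares(lambda q:np.hypot(Q[:,0]-q[0],Q[:,1]-q[1])-prof(Q[:,2]),c,loss="soft_l1",f_scale=.003).x
        o.append(((a+b)/2,len(Q),(x-off).round(4).tolist()))
    return o
E
python3 - <<'E'
from ms import *
s0=dict(np.load("scene0.npz"));print("start",tilt(s0,[.5425,.048]))
s=capture("scene");print("now",tilt(s,[.5516,.0507]))
c=capture("top");cv2.imwrite("pics/t6.png",cv2.resize(c["image"][150:270,200:380],None,fx=4.4,fy=4.4,interpolation=2));np.savez("t6.npz",**c)
W=allw(c);p=np.array(current_position());R=Ro.from_quat(current_orientation()).as_matrix();tip=p-OFF*R[:,2];print("tip",tip)
# cloud of gripper in tool frame (tip origin) near mill
T=(W-tip)@R;m=(W[...,2]>.06)&(W[...,2]<.3)&(np.hypot(W[...,0]-.48,W[...,1]-.04)<.09)
Q=T[m];print(Q.min(0).round(3),Q.max(0).round(3))
m2=m&(T[...,0]>.02)&(T[...,2]<-.05);Q=T[m2];print("fwd plate",len(Q),np.percentile(Q,[1,50,99],axis=0).round(3).tolist())
E
```

```text
start [(0.0235, 204, [0.5425, 0.048]), (0.0575, 166, [0.5413, 0.0484]), (0.08, 106, [0.5409, 0.0482]), (0.1, 87, [0.5421, 0.0481]), (0.12, 87, [0.5427, 0.048])]
now [(0.0235, 206, [0.5516, 0.0508]), (0.0575, 169, [0.5496, 0.0511]), (0.08, 102, [0.5496, 0.0512]), (0.1, 86, [0.5511, 0.0509]), (0.12, 85, [0.5517, 0.0506])]
tip [0.51862645 0.04545054 0.01736704]
[-0.143 -0.016 -0.15 ] [-0.085  0.108 -0.072]Traceback (most recent call last):
  File "<stdin>", line 9, in <module>
    return _quantile_unchecked(
        a, q, axis, out, overwrite_input, method, keepdims, weights)
    return _ureduce(a,
                    func=_quantile_ureduce_func,
    ...<5 lines>...
                    overwrite_input=overwrite_input,
                    method=method)
    r = func(a, **kwargs)
    result = _quantile(arr,
                       quantiles=q,
    ...<2 lines>...
                       out=out,
                       weights=wgt)
    slices_having_nans = np.isnan(arr[-1, ...])
                                  ~~~^^^^^^^^^
IndexError: index -1 is out of bounds for axis 0 with size 0
```

View pics/t6.png

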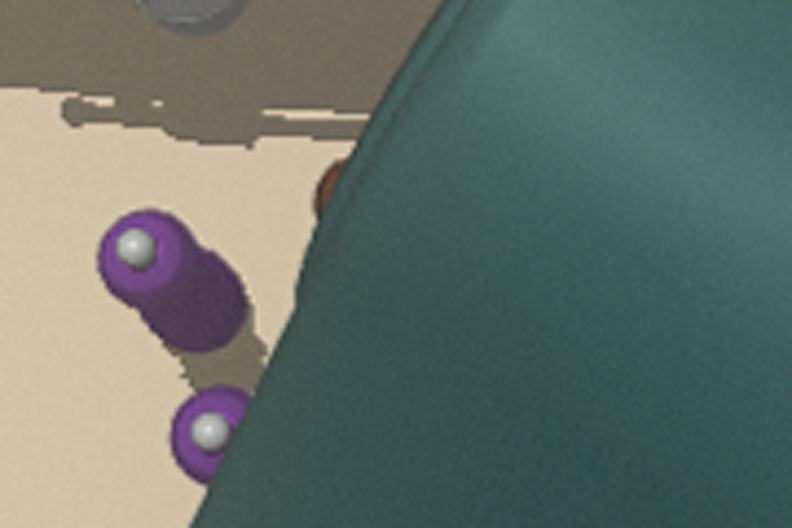

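```bash
python3 - <<'E'
s=open("de2.py").read()
import re
s=re.sub(r"^body=.*$","body=np.concatenate([box(.081,.0375,-.105,-.086,n=(17,8,3)),box(.05,.036,-.09,-.078,n=(9,8,3)),box(.089,.0375,-.14,-.102,n=(17,8,5)),box(.043,.043,-.345,-.14,n=(5,5,12)),box(.065,.065,-.45,-.345,n=(5,5,5))])",s,flags=re.M)
s=s.replace("F0=box(.00675,.01,-.08,0","F0=box(.003,.008,-.08,0").replace("(gap/2+.00675)","(gap/2+.003)")
open("de2.py","w").write(s)
p=open("plan.py").read().replace("s*.00675","s*.003").replace("X=mill[0]-.0365","X=mill[0]-.033")
open("plan.py","w").write(p)
m=open("ms.py").read()
m=m.replace("    tip,R,w,i=knot(m,m,H,lat);print(","""    if lat is None: lat=max(np.arange(-.014,.0081,.001),key=lambda l:knot(m,m,H,l)[3][2]);print("lat",lat)
    tip,R,w,i=knot(m,m,H,lat);print(""")
m=m.replace("""    if pre: servo""","""    if pre:
        R0=Ro.from_quat(current_orientation()).as_matrix();servo_line(np.array(current_position())-np.r_[u*.004,0],rate=.04)
        servo""").replace("lat=0.,","lat=None,")
open("ms.py","w").write(m)
E
python3 - <<'E'
from ms import *
m=np.array([.5516,.0507])
for s in(0,.25,.5,.75,1):
    q=m+s*(H-m)
    l=max(np.arange(-.014,.0081,.001),key=lambda l:knot(q,m,H,l)[3][2])
    tip,R,w,i=knot(q,m,H,l);b=clear(body@R.T+tip,q).min()
    j=inverse_kinematics(tcp(tip,R),quat(R));j2=inverse_kinematics(tcp(tip-[.005,0,0],R),quat(R))
    print(s,round(l,3),tip.round(4),np.round(i,3),"body-mill %.1f"%(b*1e3),others(tip,R),None if j is None else np.round(j[2],3),j2 is not None)
E
```

```text
0 -0.004 [0.5164 0.0528 0.0122] [1.6000e-02 7.0000e-03 1.0000e+00 3.7841e+01] body-mill 7.0 (array([16.8, 54.9, 33.1]), np.float64(8.0)) 2.358 True
0.25 -0.005 [0.5467 0.0554 0.0122] [1.6000e-02 9.0000e-03 1.0000e+00 2.9048e+01] body-mill 8.9 (array([10.9, 43.1, 35.6]), np.float64(8.0)) 2.364 True
0.5 -0.006 [0.577  0.0581 0.0122] [1.6000e-02 1.0000e-02 1.0000e+00 2.1175e+01] body-mill 9.8 (array([11.8, 46.5, 33.9]), np.float64(8.0)) 2.344 True
0.75 -0.007 [0.6073 0.0607 0.0122] [1.6000e-02 1.0000e-02 1.0000e+00 1.5357e+01] body-mill 10.2 (array([14.1, 45. , 28.8]), np.float64(8.0)) 2.298 True
1 -0.007 [0.6367 0.0623 0.0122] [1.6e-02 1.1e-02 1.0e+00 1.1e+01] body-mill 11.4 (array([18. , 44. , 20.8]), np.float64(8.0)) 2.241 True
```

```bash
sed -i 's/eh=.003)/eh=.0075)/' plan.py
python3 - <<'E'
from ms import *
r,s=push([.5516,.0507],.018)
print(tilt(s,r)[::3])
E
```

```text
lat -0.004000000000000009
contact knot [0.5164 0.0528 0.0167] w6.5 [2.1000e-02 6.0000e-03 1.0000e+00 3.7841e+01]
 to [0.5264 0.0534 0.0167] w6.8 [0.021 0.007 1.   ] yel 12.2 hit False F [-0.8  0.1 -1. ]
 to [0.5354 0.0538 0.0167] w7.6 [0.021 0.008 1.   ] yel 9.9 hit False F [-0.4 -0.1 -0.7]
mill now [0.5702 0.0537] 191 wanted [0.5696 0.0517] to go [0.0988 0.0033] t 20.1 j3 2.357
[(0.0235, 191, [0.5702, 0.0537]), (0.1, 88, [0.5701, 0.0539])]
```

Run:
```python
from ms import *
r,s=push([.5702,.0537],.025,lat=-.008)
print(tilt(s,r)[::3])
```

```text
contact knot [0.536  0.0606 0.0167] w5.0 [2.1000e-02 5.0000e-03 9.9200e-01 3.2744e+01]
 to [0.5484 0.061  0.0167] w7.0 [0.021 0.007 0.995] yel 15.6 hit False F [-2.2  0.2  0. ]
 to [0.5609 0.0614 0.0167] w8.3 [0.021 0.008 0.996] yel 15.4 hit False F [-0.4  0.6  0.7]
mill now [0.596 0.055] 210 wanted [0.5952 0.0545] to go [0.073 0.002] t 22.0167 j3 2.36
[(0.0235, 210, [0.596, 0.055]), (0.1, 91, [0.5954, 0.0549])]
```

Well on track: the mill is upright and moving straight. I'll continue in steps.

Run:
```python
from ms import *
r,s=push([.596,.055],.025,lat=-.009)
print(tilt(s,r)[::3])
cv2.imwrite("pics/s7.png",cv2.resize(s["image"][60:260,220:480],None,fx=3,fy=3))
```

```text
contact knot [0.5628 0.0631 0.0167] w7.0 [2.1000e-02 7.0000e-03 9.9200e-01 2.4824e+01]
 to [0.5753 0.0634 0.0167] w7.9 [0.021 0.008 0.994] yel 16.0 hit False F [-1.6 -0.1  1. ]
 to [0.5878 0.0638 0.0167] w8.8 [0.021 0.009 0.995] yel 16.4 hit False F [-0.5 -0.7 -0.4]
mill now [0.6219 0.0558] 214 wanted [0.621  0.0557] to go [0.0471 0.0012] t 23.8333 j3 2.33
[(0.0235, 213, [0.6219, 0.0558]), (0.1, 86, [0.6215, 0.0562])]
```

View pics/s7.png

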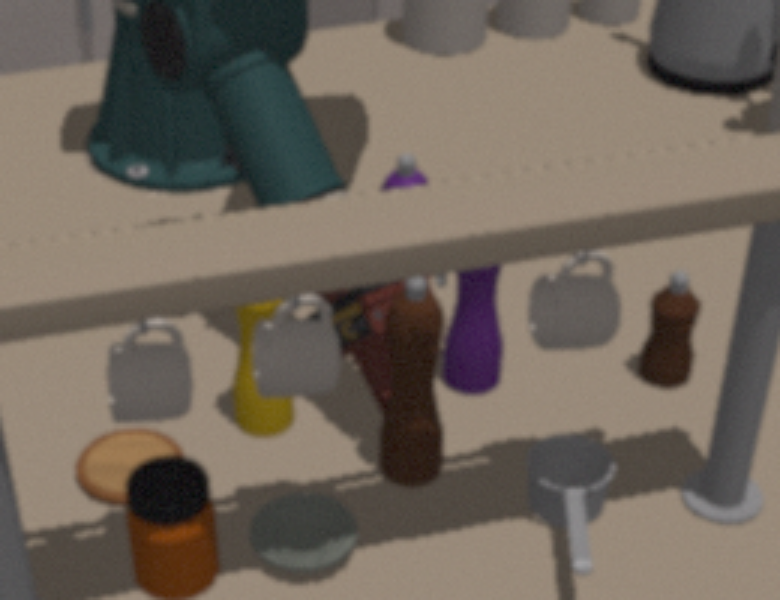

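Run:
```python
from ms import *
r,s=push([.6219,.0558],.025,lat=-.009)
print(tilt(s,r)[::3])
```

```text
contact knot [0.5887 0.064  0.0167] w8.8 [2.1000e-02 9.0000e-03 9.9500e-01 1.8581e+01]
 to [0.6012 0.0643 0.0167] w9.4 [0.021 0.009 0.996] yel 18.0 hit False F [-0.8  1.  -0.4]
 to [0.6147 0.0646 0.0167] w9.1 [0.021 0.009 0.997] yel 18.9 hit False F [0.4 0.6 0.4]
mill now [0.6485 0.0575] 218 wanted [0.6469 0.0564] to go [ 0.0205 -0.0005] t 25.6667 j3 2.283
[(0.0235, 218, [0.6485, 0.0575]), (0.1, 90, [0.6483, 0.0575])]
```

Run:
```python
from h import *
s=dict(np.load("scene0.npz"));print("pred hook bottom px",proj(s,[.669+.0017,.057+.0034,.217]).round(1))
im=s["image"][135:175,340:400];cv2.imwrite("pics/hk.png",cv2.resize(im,None,fx=12,fy=12,interpolation=2))
from ms import push,tilt
r,q=push([.6485,.0575],.0195,lat=-.009)
print(tilt(q,r)[::3]);cv2.imwrite("pics/s8.png",cv2.resize(q["image"][60:260,220:480],None,fx=3,fy=3))
```

```text
pred hook bottom px [366.2 154.5]
contact knot [0.6157 0.0673 0.0167] w9.3 [2.1000e-02 9.0000e-03 9.9600e-01 1.3836e+01]
 to [0.6265 0.067  0.0167] w8.8 [0.021 0.009 0.996] yel 22.3 hit False F [ 0.2  0.5 -0.7]
 to [0.6362 0.0668 0.0167] w9.1 [0.021 0.009 0.997] yel 23.1 hit False F [-1.3 -0.1  0. ]
mill now [0.6694 0.0583] 221 wanted [0.668 0.057] to go [-0.0004 -0.0013] t 27.3167 j3 2.24
[(0.0235, 221, [0.6694, 0.0583]), (0.1, 101, [0.6692, 0.0583])]
```

View pics/hk.png

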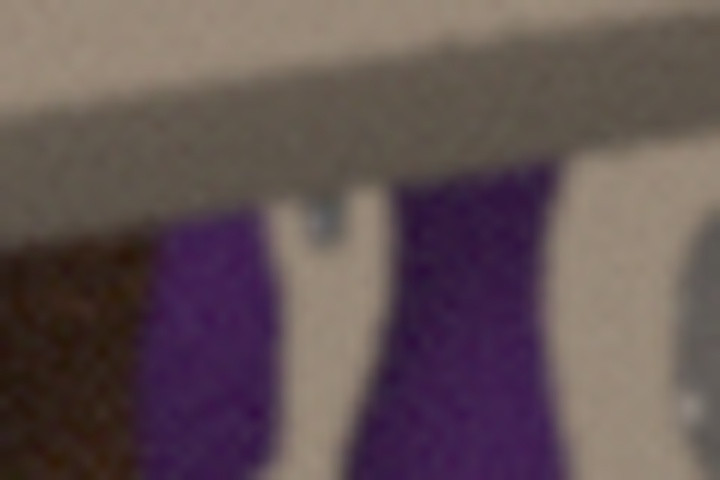

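View pics/s8.png

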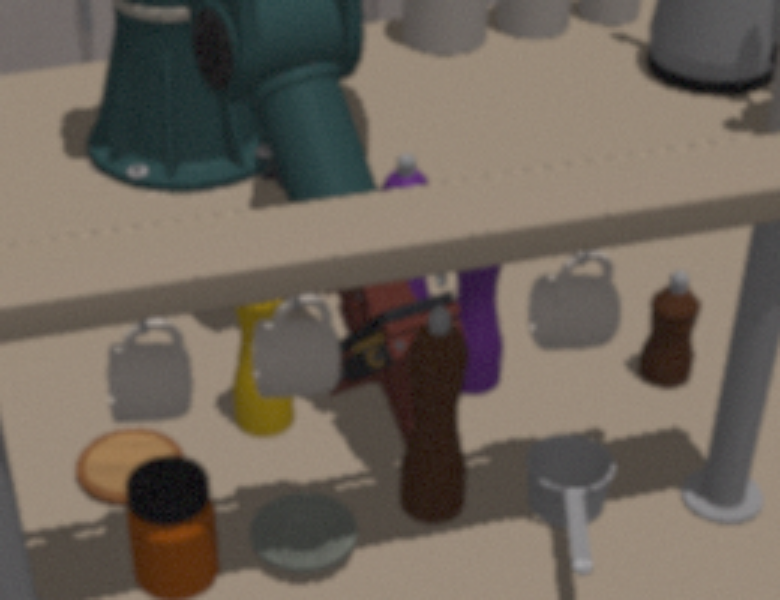

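Run:
```python
from ms import *
p=np.array(current_position());R=Ro.from_quat(current_orientation()).as_matrix();tip=p-OFF*R[:,2]
b=tip-[.014,0,0]
for z in(0,.05,.1,.15,.25):
    t2=b+[0,0,z];Q=body@R.T+t2;j=inverse_kinematics(tcp(t2,R),quat(R))
    rail=(np.hypot(Q[:,0]-.670,Q[:,2]-.262)-.006).min();print(z,others(t2,R,np.array([.6694,.0583])),"rail %.3f"%rail,j is not None)
servo_line(tcp(b,R),rate=.04)
servo_line(tcp(b+[0,0,.25],R),rate=.12,contact_N=8)
print(current_position(),current_force(),current_clock())
p=np.array(current_position());servo_line(p-[.08,0,0],rate=.15)
m,n,s=meas([.6694,.0583]);print(m,n,tilt(s,m)[::3]);c=capture("top")
cv2.imwrite("pics/s9.png",s["image"]);cv2.imwrite("pics/t9.png",c["image"]);np.savez("t9.npz",**c)
```

```text
0 (array([25.3, 37.4, 14.1, 13.9]), np.float64(12.7)) rail 0.104 True
0.05 (array([25.5, 40. , 18.4, 18.8]), np.float64(62.7)) rail 0.069 True
0.1 (array([30.2, 41.7, 20.1, 20.9]), np.float64(112.7)) rail 0.042 True
0.15 (array([33.2, 53.4, 38.1, 20.3]), np.float64(162.7)) rail 0.042 True
0.25 (array([348.1, 359.3, 326.5, 340.9]), np.float64(262.7)) rail 0.103 True
[0.64888615 0.07195847 0.23881881] [ 0.60544216 -0.19126747  0.26872502] 30.75
[0.66953681 0.05784549] 222 [(0.0235, 222, [0.6695, 0.0578]), (0.1, 98, [0.6688, 0.0578])]
```

View pics/s9.png

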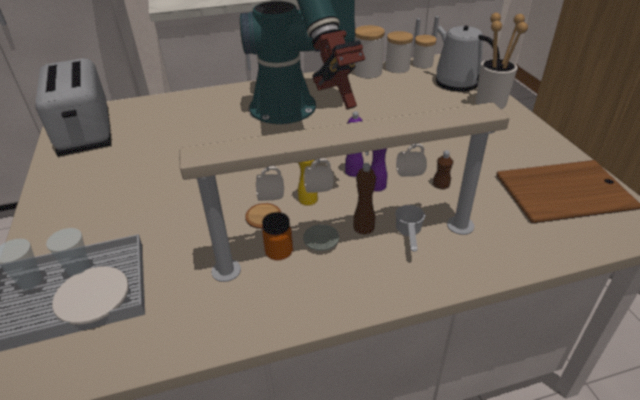

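View pics/t9.png

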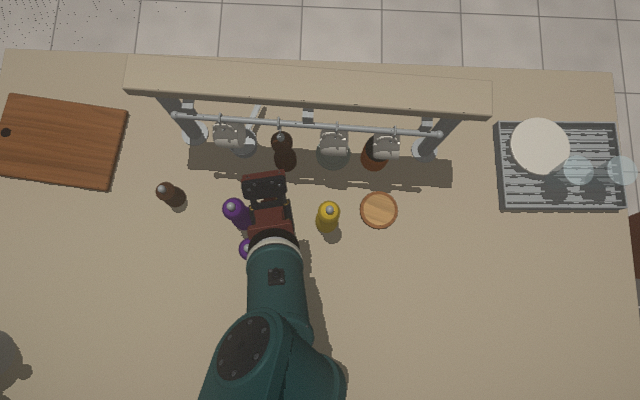

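Both pictures show the mill upright in the row. Its head is at top (281,140), right under the bare hook at (279,126). The mugs, jar, cups, salt mill, coaster and look-alikes are at the same pixels as at the start, and the gripper is clear above.

Run:
```python
from h import *
from bench import *
c=dict(np.load("t9.npz"));c0=dict(np.load("top0.npz"))
print("knob px expected if under hook",proj(c,[.669,.057,.196]).round(1))
g=c["image"][125:150,268:296];cv2.imwrite("pics/k9.png",cv2.resize(g,None,fx=16,fy=16,interpolation=2))
d=cv2.absdiff(c["image"],c0["image"]).max(2)
for n,(u,v) in dict(salt=(170,195),coaster=(379,212),jar=(370,159),cup=(245,146),folded=(330,160),mug1=(229,132),mug2=(335,141),mug3=(385,147)).items():
    print(n,int(np.median(d[v-8:v+9,u-8:u+9])),int((d[v-8:v+9,u-8:u+9]>40).sum()))
```

```text
knob px expected if under hook [281.  135.7]
salt 7 0
coaster 12 0
jar 6 0
cup 7 0
folded 6 0
mug1 8 0
mug2 8 0
mug3 9 0
```

View pics/k9.png

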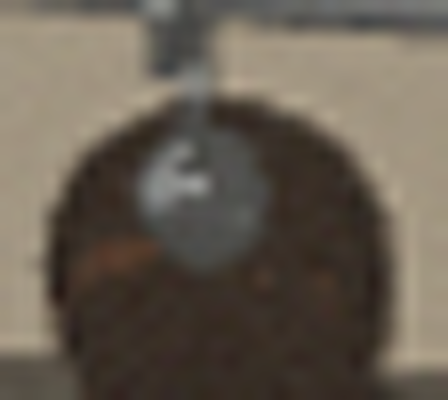

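```bash
python3 -c "
from bench import *
close_job();print(current_clock())"
```

```text
the job is handed in; nothing more can be done
the job is handed in; nothing more can be done
```

The pepper mill now stands upright directly under the bare hook, and I handed the job in at about 31 s; no verdict is reported.

I pushed it about 127 mm with the shut fingers, roughly 20 mm above the stone. The gripper was tilted and turned edgewise to pass between the look-alike mills. The push ran in six short strokes, and I measured the mill's position after each one.

**Last checks**
- **Position:** the scene camera puts the mill about 1 mm from my estimate of the point below the hook. In the top view the knob is within about 2 pixels (roughly 3 mm) of where it should appear.
- **Upright:** the foot and waist centres agree to within 1 mm.
- **Everything else:** the salt mill, coaster, jar, both cups and all three mugs show no change in the top picture.
- **Robot:** the arm had backed off and was touching nothing.

**What disagreed**
- **Tool point:** the reported tool point lies about 39 mm beyond the real fingertips. A light touch on the counter and the cameras both showed this, so I corrected for it.
- **Finger size:** the fingertips are also slimmer than I first assumed. The first stroke therefore moved the mill about 7 mm less than planned, and it drifted slightly left. I corrected both in the later strokes.
- **Camera offset:** the scene and top cameras differed by 2 to 3 mm, so I aligned the scene readings to the top camera.

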